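# Show a beam housing's cover plates to the inspection camera and mount it

## Robot

A 6-joint arm with a two-finger parallel gripper is mounted at the origin on the work surface. World frame = base frame: x ahead of the robot, y to its left, z up, the work surface at z = 0. Lengths are in m, angles in rad, forces in N, time in s.
With the tool pointing down it reaches from about 0.275 to 0.75 m from the base axis. Payload 10.2 kg.
Tool frame: the origin (TCP) lies between the finger pads; the fingertips stand 11 mm ahead of it and the grasp point (between the pads) lies 8 mm behind it; z points along the fingers, y is the line along which they close (so a half turn about z gives the same grasp; the last joint's range is limited). The gripper opens to 85 mm and grips with 20 to 120 N. Pads are 22 mm wide; open, the fingers measure 114 mm over their backs; the gripper's body (76 mm by 85 mm) begins 54 mm behind the grasp point. The pads swing forward as they close: fully open they stand 13 mm farther back than shut.
Start: joints at [0.939, 0.313, 1.498, -0, 1.331, -0.223], TCP at [0.209, 0.482, 0.242] pointing down, gripper open.
Joint ranges: [-2.94, 2.94], [-0.97, 2.17], [0.19, 2.56], [-1.23, 4.37], [0.02, 3.11], [-2.88, 2.88]. Speed limits (rad/s): [2.39, 2.39, 3.01, 3.14, 3.14, 3.14].

## Interface

Orientations are given as a 3x3 rotation matrix whose columns are the frame's x, y, z axes.
In Python, from plant import arm gives the robot as it stands. The module is installed in compiled form; this text tells all that it offers.
- The arm moves only by the tool step_arm, never from a script. Its argument "steps" is a list of rows, each an object with "slide": the shift along the tool's x, y, z in m, a list of three; "twist": the turn about the tool's z in degrees; "claw": the gripper's target within -1 to 1 (fully open at 1, half-way at 0, shut at -1). In form: [{"slide": [x, y, z], "twist": twist, "claw": claw}, ...]. A call has 1 to 20 rows; each row is the pose to reach, as a shift and turn from the pose commanded when the call began, along the tool's axes at that moment; what a row does not reach only later rows make up. A row lasts 1/8 s, in which the tool goes at most 62.5 mm and 10.7 degrees, less where a joint would pass 70% of its speed; a pose out of reach is approached as far as the arm can. A call with a gripper value outside its range is refused whole. The fingers move at their own pace and stop on an object; "newtons" is the grip in N (left out, the last holds). Time passes only in rows, so rows that repeat a pose let the fingers close. It gives the time, the measured TCP pose, the force, the opening and the grip force at its end, in the units of the state.
- arm.observe(): the state, without advancing time (a new reading comes with each control period).
- arm.get_image(name): name is "scene" or "side" or "wrist"; returns (picture, depth): 400x640x3 uint8, red, green, blue; 400x640 float32, m along the optical axis (not along the pixel's ray), 0 where there is no reading.
- arm.camera_model(name): a dict with "mtx" (3x3 intrinsics, pixels), "rvec" (rotation vector, rad) and "tvec" (3), from world to camera coordinates, as OpenCV has them. Camera axes: x right, y down, z forward; pixel columns grow to the right and rows downward; lengths in m; the calibration is good to about 2 mm. The wrist camera is an equidistant fisheye: a pixel r from the principal point sees the ray r / f radians off the axis. A picture is of the moment at which its call begins: read the wrist's pose just before it. camera_model takes no time and is no camera call; for the wrist camera it gives the pose at the moment of the call.
- arm.close_job(): hands the job in; it is judged then, once.
Trained networks look in the newest picture that a camera, given by its name, has taken for a name from the list of things; names that differ only in an ending like _2 or _b are one class to them, and where a whole thing is asked for, a point or a joint stands for the part that bears it (a point fixed in the world has none). Each returns a list of dicts, best first, with "p" (0 to 1); they miss things now and then, are a little off and sometimes report something else, mostly with a low value. They report only what shows in the picture. A call takes as long as a camera call. They do not tell look-alikes from the thing itself.
- arm.silhouettes(thing, camera): "pixels" (400x640 bool, what is visible of it) and "uv" ([column, row] in pixels, amid what is visible of it).
The state is a dict: "t": time; "qpos": joint angles; "qd": joint speeds; "joint_efforts": joint torques, N m; "eef_pos": TCP position; "tool_rot": TCP orientation; "contact_force": force on the tool from outside, world axes, zero at the start; "moment": the same for the moment, N m; "grip_width": finger opening in m; "finger_force": force on a finger pad.
Only numpy, scipy, OpenCV 4.12 (cv2) and the standard library are available. Lean on these libraries where they do the work, as an engineer would, in place of code of your own. Each camera call takes 0.05 s, during which the arm holds its last target. There are 200 camera calls.

## Task

Inspect the black beam housing under the camera: pick it up and hold each cover plate still for a good second, centred and square-on at the camera's focus 8 cm in front of the lens (the camera looks a little downward), first the round plate, then the square plate, then the narrow one, with no finger on the plate being shown, so you will have to put the housing down and take it by its other two sides. Then stand it upright, centred and square on the small aluminium mounting plate with the narrow plate facing the beam tube, and let go. Do not drop it, shift the camera's aim, or disturb the hex keys, folding rule and jar.

Things in the scene. Friction and masses are not known exactly. Their poses are not given: they have to be found in the camera images.
- housing: Black box-shaped beam housing, 50 x 50 mm, 60 mm tall, standing upright, about 0.36 kg. Origin: centre of its underside, z up. Bare aluminium cover plates 3 mm thick stand proud on three sides: round on +x, square on -x, narrow on +y; the -y side is bare. Plate faces are 28 mm from the axis, the bare side 25 mm (56 mm wide along x, 53 mm along y).
- housing_centre (a point): Centre of the housing, 30 mm above its underside; axes as the housing.
- round_plate: Round cover plate, 42 mm across, on the housing's +x side. Origin at the centre of its outer face, 30 mm above the housing's underside; its x axis points straight out of the face.
- square_plate: Square cover plate, 42 x 42 mm, on the housing's -x side. Origin at the centre of its outer face, 30 mm above the housing's underside; its x axis points straight out.
- narrow_plate: Narrow upright cover plate, 22 mm wide and 44 mm tall, on the housing's +y side. Origin at the centre of its outer face, 30 mm above the housing's underside; its x axis points straight out.
- lens (a point): Centre of the front glass of the inspection camera: grey block 44 x 55 x 44 mm with a black lens 38 mm across, hinged 270 mm above the table, its steel post behind it. It looks along this frame's -y, back towards the robot and its right and 14 to 26 degrees downward; x is level, z is the camera's up.
- focus (a point): The camera's focus: an empty point on the optical axis 80 mm in front of the lens. Same axes as lens: +y points back to the lens.
- mount_top (a point): Centre of the top of the fixed aluminium mounting plate, 64 x 64 mm, 12 mm thick. z up. The black beam tube (40 mm across, collar 52 mm, axis 42 mm above the table) begins 85 mm from here along -y and runs on to a black box 200 mm tall. Housing mounted right: its +y side (narrow plate) faces -y of this frame.
- hex_keys: Bystander: red hex key holder, 60 x 28 x 24 mm, with steel keys. Origin at the centre of the holder's underside.
- folding_rule: Bystander: folded wooden rule, 235 x 28 x 16 mm, lying along its x axis. Origin at the centre of its underside.
- screw_jar: Bystander: white jar, 44 mm across and 60 mm tall. Origin at the centre of its underside.
There are look-alikes about, which are no part of the job. Leave any orange or pink look-alike of the housing alone.

How it is judged:
By the outcome, as a careful person would: the job done as asked, in the order asked, and still so for the second after the job is handed in, with the robot touching nothing.
It also fails if it takes over 72 s, if anything falls off the work surface, if the arm or the gripper's body presses on something with over 40 N, if the wrist force passes 120 N, or if a joint passes its speed limit or range.

## Working session

There is one attempt and no reset: what is moved stays moved. The work goes in short steps, Python scripts to look and compute and a tool call to move; the robot and the scene stay as the last step left them, time stands still between calls to the robot, and variables do not carry over. Pictures are saved under pics/ and viewed, at most 12 in all, crops included, and the job is handed in when it is done.

Besides the shell and the picture viewer there is one more tool, called in YAML: its name, and indented under it one key for each argument. step_arm: Moves the arm, as the interface text tells. Its arguments: {"type":"object","properties":{"steps":{"type":"array"},"newtons":{"type":"number"}},"required":["steps"]}

```bash
ls; mkdir -p pics; cat > h.py <<'E'
import numpy as np, cv2
from plant import arm
np.set_printoptions(precision=4,suppress=True)
def cam(n):
    m=arm.camera_model(n); R=cv2.Rodrigues(np.array(m['rvec'],float))[0]; return np.array(m['mtx'],float),R,np.array(m['tvec'],float).ravel()
def cloud(n,depth):
    K,R,t=cam(n); v,u=np.mgrid[0:depth.shape[0],0:depth.shape[1]]
    x=(u-K[0,2])/K[0,0]; y=(v-K[1,2])/K[1,1]
    if n=='wrist':
        r=np.hypot(x,y)+1e-9; s=np.tan(r)/r; x=x*s;y=y*s
    P=np.stack([x*depth,y*depth,depth],-1)
    return (P-t)@R
def proj(n,P):
    K,R,t=cam(n); c=R@np.asarray(P,float)+t; return (K@(c/c[2]))[:2]
E
python3 - <<'E'
from h import *
s=arm.observe(); print({k:np.array(v) for k,v in s.items()})
for n in ['scene','side']:
    im,d=arm.get_image(n); cv2.imwrite(f'pics/{n}0.png',im[...,::-1]); np.savez(f'{n}0.npz',im=im,d=d)
    C=cloud(n,d)
    K,R,t=cam(n); print(n,K[0,0],'campos',-R.T@t)
    for th in ['housing','lens','mount_top','hex_keys','folding_rule','screw_jar','round_plate','square_plate','narrow_plate']:
        for o in arm.silhouettes(th,n)[:4]:
            m=o['pixels']&(d>0); P=C[m]
            if len(P)>5: print(th,round(o['p'],2),np.array(o['uv']).astype(int),m.sum(),'med',np.median(P,0),'lo',np.percentile(P,3,0),'hi',np.percentile(P,97,0))
E
```

```text
pics
{'t': array(0.), 'qpos': array([ 0.9386,  0.3134,  1.4984, -0.    ,  1.331 , -0.2234]), 'qd': array([-0.0001,  0.0001,  0.0002,  0.0006, -0.0008, -0.0006]), 'joint_efforts': array([  0.0005, -41.2264, -25.9747,  -0.0002,   0.0041,  -0.    ]), 'eef_pos': array([0.2086, 0.4815, 0.2417]), 'tool_rot': array([[-0.9176,  0.3975, -0.0008],
       [ 0.3975,  0.9176, -0.0011],
       [ 0.0003, -0.0013, -1.    ]]), 'contact_force': array([ 0.1779, -0.4578,  0.8614]), 'moment': array([-0.0092,  0.0616,  0.0018]), 'finger_force': array(0.), 'grip_width': array(0.0852)}
scene 388.88085451568037 campos [ 1.1816 -0.1105  0.7689]
housing 0.78 [315 190] 571 med [0.3757 0.0416 0.046 ] lo [0.3402 0.0133 0.0006] hi [0.3937 0.0739 0.06  ]
housing 0.74 [342 249] 615 med [0.6221 0.0662 0.0567] lo [0.5831 0.0422 0.0052] hi [0.6335 0.0917 0.0607]
housing 0.66 [311 216] 659 med [0.5073 0.0133 0.0499] lo [ 0.4671 -0.0152 -0.0002] hi [0.5249 0.0474 0.0603]
housing 0.6 [265 236] 685 med [ 0.5373 -0.1067  0.0498] lo [ 0.5023 -0.1364  0.0014] hi [ 0.5544 -0.0776  0.0602]
lens 0.8 [460 170] 762 med [0.6686 0.2
[... 2840 characters left out ...]
8] hi [ 0.5243 -0.0714  0.0523]
square_plate 0.54 [370 253] 85 med [0.3823 0.0611 0.0337] lo [0.3713 0.0443 0.0145] hi [0.3934 0.0765 0.0527]
square_plate 0.52 [301 244] 74 med [0.5767 0.0785 0.0346] lo [0.5713 0.0593 0.0129] hi [0.5825 0.0952 0.0533]
square_plate 0.44 [342 235] 64 med [0.4697 0.0323 0.035 ] lo [0.4579 0.0169 0.0181] hi [0.4792 0.0477 0.0508]
narrow_plate 0.57 [370 204] 61 med [ 0.4102 -0.1047  0.0333] lo [ 0.4008 -0.1081  0.0117] hi [ 0.42   -0.1011  0.0533]
narrow_plate 0.53 [292 250] 84 med [0.6101 0.0953 0.0335] lo [0.5981 0.0884 0.0103] hi [0.6229 0.0983 0.0549]
narrow_plate 0.48 [329 239] 52 med [0.5055 0.0394 0.0367] lo [0.4966 0.0324 0.0144] hi [0.5146 0.0457 0.0548]
```

```bash
python3 - <<'E'
import cv2,numpy as np
im=cv2.imread('pics/scene0.png'); cv2.imwrite('pics/scene0c.png',cv2.resize(im,(800,500),interpolation=cv2.INTER_CUBIC))
a=cv2.resize(im[165:285,210:390],(800,533),interpolation=cv2.INTER_CUBIC); cv2.imwrite('pics/crop0.png',a)
s=cv2.imread('pics/side0.png'); cv2.imwrite('pics/side0c.png',s)
E
```

```text
(no output)
```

View pics/scene0c.png

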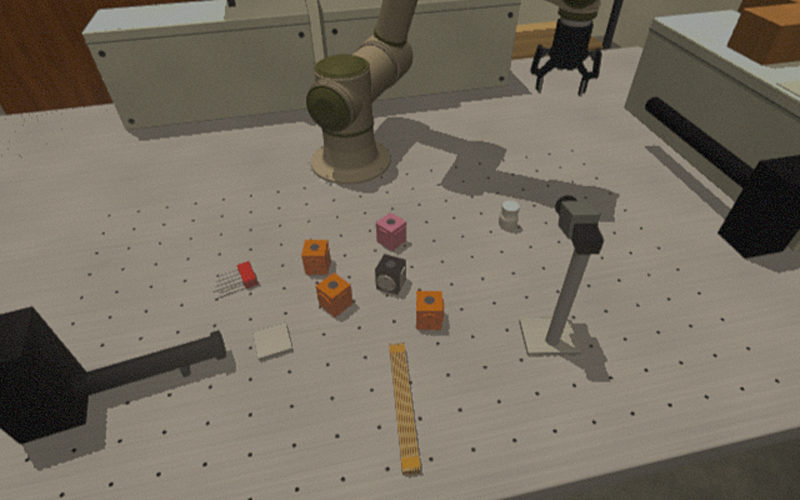

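View pics/crop0.png

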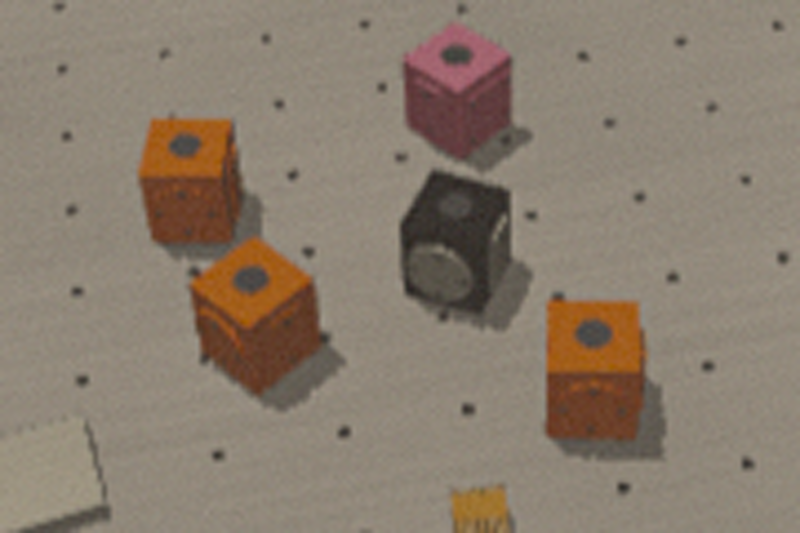

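View pics/side0c.png

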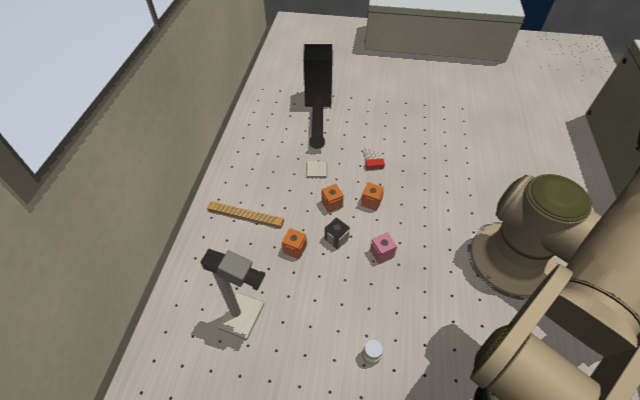

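```bash
python3 - <<'E'
from h import *
L=[]
for n in ['scene','side']:
    f=np.load(f'{n}0.npz'); C=cloud(n,f['d']); im=f['im'].astype(int)
    m=(C[...,2]>0.2)&(C[...,2]<.34)&(abs(C[...,0]-.64)<.1)&(abs(C[...,1]-.27)<.1)
    P=C[m];c=im[m]; print(n,m.sum(),P.min(0),P.max(0))
    L.append((P,c))
    # local normals
    N=np.zeros_like(C); du=np.roll(C,-1,1)-np.roll(C,1,1); dv=np.roll(C,-1,0)-np.roll(C,1,0)
    nn=np.cross(du,dv); nn/=np.linalg.norm(nn,axis=-1,keepdims=True)+1e-12; nm=nn[m]
    col=c.mean(1)
    for o in arm.silhouettes('lens',n)[:2]: print(o['p'],o['uv'])
    # ransac planes
    rng=np.random.default_rng(0); Q=P.copy(); cc=col.copy()
    for k in range(4):
        best=None
        for _ in range(600):
            i=rng.choice(len(Q),3,replace=False); v=np.cross(Q[i[1]]-Q[i[0]],Q[i[2]]-Q[i[0]]); l=np.linalg.norm(v)
            if l<1e-5: continue
            v/=l; inl=abs((Q-Q[i[0]])@v)<.0015
            if best is None or inl.sum()>best.sum(): best=inl
        q=Q[best]; ce=q.mean(0); w=np.linalg.svd(q-ce)[2]; print(best.sum(),'n',w[2],'c',ce,'col',np.median(cc[best]), 'ext',np.ptp((q-ce)@w.T,axis=0))
        Q=Q[~best];cc=cc[~best]
        if len(Q)<60: break
    crop=f['im'][m.any(1).nonzero()[0].min()-8:m.any(1).nonzero()[0].max()+25, m.any(0).nonzero()[0].min()-10:m.any(0).nonzero()[0].max()+10][...,::-1]
    print(m.any(1).nonzero()[0].min()-8,m.any(0).nonzero()[0].min()-10,crop.shape)
    cv2.imwrite(f'pics/l_{n}.png',cv2.resize(crop,None,fx=6,fy=6,interpolation=cv2.INTER_CUBIC))
a=cv2.imread('pics/l_scene.png');b=cv2.imread('pics/l_side.png');h=max(a.shape[0],b.shape[0])
a=cv2.copyMakeBorder(a,0,h-a.shape[0],0,0,cv2.BORDER_CONSTANT);b=cv2.copyMakeBorder(b,0,h-b.shape[0],0,0,cv2.BORDER_CONSTANT)
o=np.hstack([a,b]); s=min(800/o.shape[1],600/o.shape[0],1);cv2.imwrite('pics/l_both.png',cv2.resize(o,None,fx=s,fy=s)); print(o.shape)
E
```

```text
scene 1516 [0.6043 0.2575 0.2001] [0.7348 0.3142 0.299 ]
0.8 [460.6, 170.5]
0.46 [44.9, 297.7]
334 n [ 0.0001 -0.0005  1.    ] c [0.7004 0.279  0.284 ] col 39.333333333333336 ext [0.0981 0.0443 0.0032]
241 n [-0.1228 -0.9882 -0.0915] c [0.6911 0.2639 0.264 ] col 49.333333333333336 ext [0.1109 0.0797 0.0033]
199 n [ 0.2803 -0.0445 -0.9589] c [0.667 0.286 0.292] col 88.66666666666667 ext [0.0519 0.0449 0.0026]
176 n [ 0.9694 -0.1981 -0.1453] c [0.7275 0.275  0.2539] col 39.0 ext [0.083  0.0337 0.0031]
149 434 (97, 59, 3)
side 1538 [0.6051 0.2601 0.2005] [0.7328 0.3176 0.3017]
0.62 [240.4, 270.4]
442 n [ 0.2674 -0.0483 -0.9624] c [0.6613 0.2895 0.2919] col 123.66666666666667 ext [0.0546 0.0436 0.0033]
274 n [-0.1157  0.0965  0.9886] c [0.6732 0.2889 0.2798] col 48.0 ext [0.1256 0.0406 0.003 ]
196 n [-0.1727 -0.985   0.0025] c [0.6667 0.3092 0.2713] col 61.0 ext [0.0857 0.0434 0.0033]
160 n [ 0.1915  0.9784 -0.0784] c [0.6892 0.2986 0.2603] col 47.333333333333336 ext [0.1202 0.0936 0.0033]
241 190 (74, 84, 3)
(582, 858, 3)
```

View pics/l_both.png

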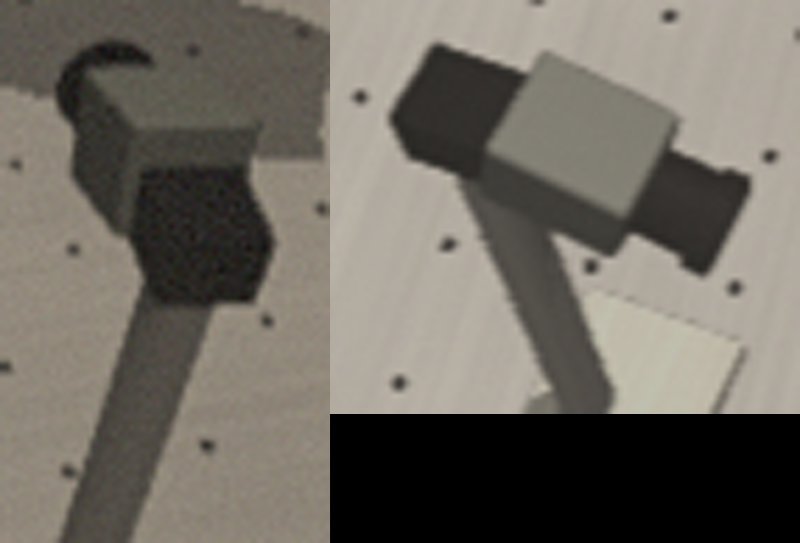

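```bash
python3 - <<'E'
from h import *
yaw=np.radians(170.);p=np.radians(16.)
d=np.array([np.cos(p)*np.cos(yaw),np.cos(p)*np.sin(yaw),-np.sin(p)]); x=np.array([-np.sin(yaw)*-1,np.cos(yaw)*-1,0]); # level
x=np.cross(-d,[0,0,1]);x/=np.linalg.norm(x);z=np.cross(x,-d)
A=np.stack([x,-d,z]) # lens axes rows
for n in ['scene','side']:
    f=np.load(f'{n}0.npz'); C=cloud(n,f['d']); im=f['im'].astype(int)
    m=(C[...,2]>0.2)&(C[...,2]<.34)&(abs(C[...,0]-.64)<.1)&(abs(C[...,1]-.27)<.1)
    P=C[m]@A.T; col=im[m].mean(1)
    ztop=np.percentile(P[:,2],99)
    t=(P[:,2]>ztop-.004)&(col>70); q=P[t]
    lo,hi=np.percentile(q,1,0),np.percentile(q,99,0); zt=np.median(q[:,2])
    ymin=np.percentile(P[:,1],0.5); print(n,'top lo/hi',lo,hi,'yfront all',np.sort(P[:,1])[[0,5,15,30]])
    c=np.array([(lo[0]+hi[0])/2,(lo[1]+hi[1])/2,zt-.022]); print(' block centre',c@A, 'front min dist',c[1]-np.sort(P[:,1])[10])
    dk=(P[:,1]<lo[1]-.008); print(' lens part x,z range',np.percentile(P[dk],[2,98],0), dk.sum())
    # housing black
    b=(abs(C[...,0]-.495)<.05)&(abs(C[...,1]-.018)<.05)&(C[...,2]>.054)&(C[...,2]<.068)
    r=cv2.minAreaRect((C[b][:,:2]*1000).astype(np.float32)); print(' housing top',r, np.median(C[b][:,2]))
    b=(abs(C[...,0]-.495)<.06)&(abs(C[...,1]-.018)<.06)&(C[...,2]>.012)&(C[...,2]<.05)&(im.mean(-1)>60)
    # mount
    b=(abs(C[...,0]-.59)<.07)&(abs(C[...,1]+.165)<.06)&(C[...,2]>.007)&(C[...,2]<.02)&(im.mean(-1)>95)
    r=cv2.minAreaRect((C[b][:,:2]*1000).astype(np.float32)); print(' mount',r,b.sum(), np.median(C[b][:,2]))
    # tube
    b=(C[...,1]<-.25)&(C[...,1]>-.47)&(abs(C[...,0]-.62)<.08)&(C[...,2]>.03)&(C[...,2]<.1)&(im.mean(-1)<80)
    T=C[b]; top=T[T[:,2]>.055]; k=np.polyfit(top[:,1],top[:,0],1); print(' tube line x(y)',k,'y hi',np.percentile(T[:,1],99),'z',np.percentile(T[:,2],98))
    for th in ['round_plate','square_plate','narrow_plate']:
        for o in arm.silhouettes(th,n):
            mm=o['pixels']; Q=C[mm&(f['d']>0)]
            if len(Q)>10 and np.linalg.norm(np.median(Q,0)[:2]-[.495,.018])<.045 and mm.sum()<250:
                e=np.linalg.svd(Q-Q.mean(0))[2][2]; print(' ',th,o['p'],np.median(Q,0),'normal',e,'yaw',np.degrees(np.arctan2(e[1],e[0])))
E
```

```text
scene top lo/hi [-0.4193  0.6327  0.1116] [-0.3782  0.6858  0.1144] yfront all [0.5969 0.6003 0.6018 0.6056]
 block centre [0.6686 0.287  0.2695] front min dist 0.05801066361281315
 lens part x,z range [[-0.4101  0.5994  0.0804]
 [-0.381   0.6129  0.1098]] 93
 housing top ((491.9083251953125, 16.051036834716797), (49.99425506591797, 52.408485412597656), 55.741275787353516) 0.058267231317304644
 mount ((589.0000610351562, -216.0120086669922), (63.164039611816406, 24.140539169311523), 7.718461036682129) 190 0.010076773158554791
 tube line x(y) [-0.1286  0.5666] y hi -0.31798446473169567 z 0.06512606543903242
  narrow_plate 0.42 [0.5101 0.0377 0.0317] normal [-0.6274 -0.7787 -0.0089] yaw -128.85734741823887
side top lo/hi [-0.42    0.6312  0.1131] [-0.3782  0.6837  0.1174] yfront all [0.5977 0.5981 0.5992 0.6004]
 block centre [0.6664 0.2877 0.2706] front min dist 0.058889950431199045
 lens part x,z range [[-0.4188  0.5981  0.091 ]
 [-0.386   0.6229  0.1124]] 237
 housing top ((491.3172302246094, 17.580629348754883), (54.38022994995117, 54.603084564208984), 54.938350677490234) 0.06013727908066465
 mount ((587.8161010742188, -167.11233520507812), (63.59202194213867, 114.07461547851562), 1.693166732788086) 105 0.012909275080068207
 tube line x(y) [-0.1369  0.5605] y hi -0.314724723265416 z 0.06824185834558326
  square_plate 0.44 [0.4697 0.0323 0.035 ] normal [-0.822   0.5695  0.0042] yaw 145.28366775947487
  narrow_plate 0.48 [0.5055 0.0394 0.0367] normal [0.5546 0.8321 0.0034] yaw 56.316027401684
```

step_arm:
  steps:
    - {"slide": [-0.4448, -0.3124, 0.09], "twist": 11.3, "claw": 1}
    - {"slide": [-0.4448, -0.3124, 0.09], "twist": 11.3, "claw": 1}
    - {"slide": [-0.4448, -0.3124, 0.09], "twist": 11.3, "claw": 1}
    - {"slide": [-0.4448, -0.3124, 0.09], "twist": 11.3, "claw": 1}
    - {"slide": [-0.4448, -0.3124, 0.09], "twist": 11.3, "claw": 1}
    - {"slide": [-0.4448, -0.3124, 0.09], "twist": 11.3, "claw": 1}
    - {"slide": [-0.4448, -0.3124, 0.09], "twist": 11.3, "claw": 1}
    - {"slide": [-0.4448, -0.3124, 0.09], "twist": 11.3, "claw": 1}
    - {"slide": [-0.4448, -0.3124, 0.09], "twist": 11.3, "claw": 1}
    - {"slide": [-0.4448, -0.3124, 0.09], "twist": 11.3, "claw": 1}
    - {"slide": [-0.4448, -0.3124, 0.09], "twist": 11.3, "claw": 1}
  newtons: 20

```text
t: 2.78
eef_pos: [0.4923, 0.0187, 0.1523]
tool_rot: [[-0.822, 0.57, -0.0], [0.57, 0.822, 0.0], [0.001, -0.0, -1.0]]
contact_force: [0.6, 0.7, 0.1]
grip_width: 0.0855
finger_force: 0.0
```

```bash
cat >> h.py <<'E'
def fit(n,fname=None):
    im,d=arm.get_image(n); return im,d,cloud(n,d)
def state():
    s=arm.observe(); R=np.array(s['tool_rot']); print('t',round(float(s['t']),2),'tcp',np.array(s['eef_pos']),'psi',round(np.degrees(np.arctan2(R[1,1],R[0,1])),2),'tilt',R[:2,2],'F',np.array(s['contact_force']),'w',float(s['grip_width']),'ff',float(s['finger_force']),'q6',round(float(s['qpos'][5]),2))
    return s,R
E
python3 - <<'E'
from h import *
s,R=state()
im,d=arm.get_image('wrist'); 
cv2.imwrite('pics/w1.png',im[...,::-1])
C=cloud('wrist',d)
b=(abs(C[...,0]-.495)<.045)&(abs(C[...,1]-.018)<.045)&(C[...,2]>.052)&(C[...,2]<.066)&(d>0)
r=cv2.minAreaRect((C[b][:,:2]*1000).astype(np.float32)); print(b.sum(),r)
for n in ['scene','side']:
    f=np.load(f'{n}0.npz'); C=cloud(n,f['d']); im=f['im'].astype(int)
    b=(abs(C[...,0]-.594)<.06)&(abs(C[...,1]+.232)<.06)&(C[...,2]>.007)&(C[...,2]<.02)&(im.mean(-1)>95)
    r=cv2.minAreaRect((C[b][:,:2]*1000).astype(np.float32)); print(' mount',r,b.sum(), np.median(C[b][:,2]))
E
```

```text
t 2.77 tcp [0.4923 0.0187 0.1523] psi 55.28 tilt [-0.0005  0.0003] F [0.6389 0.6578 0.0776] w 0.08547519887905666 ff 0.0 q6 -1.17
4067 ((488.7737731933594, 17.65997886657715), (52.959930419921875, 53.020530700683594), 55.58186340332031)
 mount ((590.7296752929688, -235.8751983642578), (65.2110366821289, 63.752113342285156), 8.115355491638184) 586 0.010122412997587468
 mount ((592.0509643554688, -234.9378662109375), (61.8226318359375, 67.55048370361328), 8.624662399291992) 290 0.012492418000252354
```

step_arm:
  steps:
    - {"slide": [0, 0, 0.06], "twist": 0, "claw": 1}
    - {"slide": [0, 0, 0.11], "twist": 0, "claw": 1}
    - {"slide": [0, 0, 0.128], "twist": 0, "claw": 1}
    - {"slide": [0, 0, 0.128], "twist": 0, "claw": 1}
    - {"slide": [0, 0, 0.128], "twist": 0, "claw": -1}
    - {"slide": [0, 0, 0.128], "twist": 0, "claw": -1}
    - {"slide": [0, 0, 0.128], "twist": 0, "claw": -1}
    - {"slide": [0, 0, 0.128], "twist": 0, "claw": -1}
    - {"slide": [0, 0, 0.128], "twist": 0, "claw": -1}
    - {"slide": [0, 0, 0.128], "twist": 0, "claw": -1}
  newtons: 20

```text
t: 4.08
eef_pos: [0.4932, 0.0183, 0.0255]
tool_rot: [[-0.822, 0.569, 0.002], [0.569, 0.822, -0.0], [-0.002, 0.001, -1.0]]
contact_force: [-2.2, 0.2, 7.4]
grip_width: 0.0528
finger_force: 22.3
```

```bash
python3 -c "
from h import *
s,R=state(); print(s['qpos'])"
```

```text
t 4.08 tcp [0.4932 0.0183 0.0255] psi 55.29 tilt [ 0.0017 -0.0003] F [-2.2377  0.1512  7.4391] w 0.052842432461700416 ff 22.333427667617798 q6 -1.17
[-0.2009  0.5386  1.8159  0.      0.7853 -1.1659]
```

step_arm:
  steps:
    - {"slide": [0, 0, -0.03], "twist": 0, "claw": -1}
    - {"slide": [0, 0, -0.075], "twist": 0, "claw": -1}
    - {"slide": [-0.028, -0.028, -0.09], "twist": -6, "claw": -1}
    - {"slide": [-0.06, -0.06, -0.09], "twist": -14, "claw": -1}
    - {"slide": [-0.094, -0.094, -0.09], "twist": -22, "claw": -1}
    - {"slide": [-0.128, -0.128, -0.09], "twist": -30, "claw": -1}
    - {"slide": [-0.16, -0.16, -0.09], "twist": -37, "claw": -1}
    - {"slide": [-0.18, -0.181, -0.08], "twist": -42, "claw": -1}
    - {"slide": [-0.186, -0.1873, -0.05], "twist": -42.7, "claw": -1}
    - {"slide": [-0.186, -0.1873, -0.0225], "twist": -42.7, "claw": -1}
    - {"slide": [-0.186, -0.1873, -0.0225], "twist": -42.7, "claw": -1}
  newtons: 20

```text
t: 5.45
eef_pos: [0.5376, -0.2407, 0.0449]
tool_rot: [[-0.99, -0.139, -0.004], [-0.139, 0.99, 0.003], [0.004, 0.004, -1.0]]
contact_force: [-0.4, 0.8, -3.9]
grip_width: 0.0524
finger_force: 25.0
```

```bash
python3 - <<'E'
from h import *
s,R=state()
im,d,C=fit('scene'); im2,d2,C2=fit('side')
np.savez('s1.npz',im=im,d=d,im2=im2,d2=d2)
u,v=proj('scene',[0.55,-0.24,0.04]).astype(int); u2,v2=proj('side',[0.55,-0.24,0.04]).astype(int)
a=cv2.resize(im[v-60:v+50,u-60:u+60],(400,366),interpolation=cv2.INTER_CUBIC);b=cv2.resize(im2[v2-55:v2+55,u2-60:u2+60],(400,366),interpolation=cv2.INTER_CUBIC)
cv2.imwrite('pics/m1.png',np.hstack([a,b])[...,::-1])
E
```

```text
t 5.45 tcp [ 0.5376 -0.2407  0.0449] psi 97.96 tilt [-0.004  0.003] F [-0.4134  0.8107 -3.9335] w 0.05239889634136897 ff 25.004744231700897 q6 -2.33
```

View pics/m1.png

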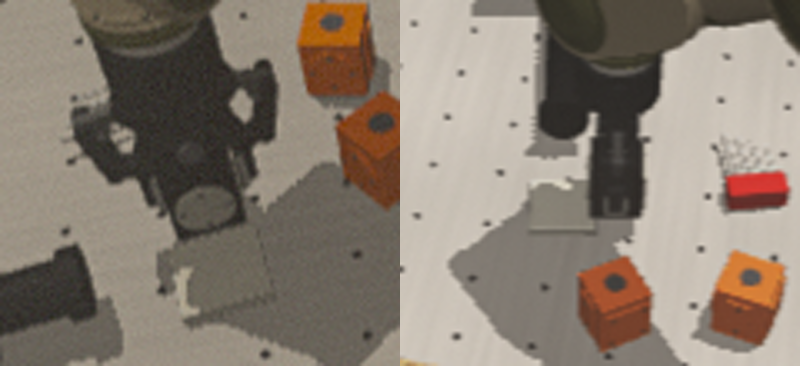

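step_arm:
  steps:
    - {"slide": [0, 0, 0.006], "twist": 0, "claw": -1}
    - {"slide": [0, 0, 0.009], "twist": 0, "claw": -1}
    - {"slide": [0, 0, 0.011], "twist": 0, "claw": -1}
    - {"slide": [0, 0, 0.013], "twist": 0, "claw": -1}
    - {"slide": [0, 0, 0.015], "twist": 0, "claw": -1}
    - {"slide": [0, 0, 0.015], "twist": 0, "claw": -1}
  newtons: 20

```text
t: 6.3
eef_pos: [0.5389, -0.2418, 0.0357]
tool_rot: [[-0.99, -0.139, 0.0], [-0.139, 0.99, -0.001], [-0.0, -0.001, -1.0]]
contact_force: [-15.4, 7.0, 29.4]
grip_width: 0.0526
finger_force: 29.6
```

```bash
cat >> h.py <<'E'
def plate(n,pos,nrm,rad=.019,tol=.012,it=6):
    """plane fit of bright plate pixels near pos, facing nrm"""
    im,d,C=fit(n); nrm=np.array(nrm,float)/np.linalg.norm(nrm); pos=np.array(pos,float)
    r=C-pos; m=(d>0)&(np.linalg.norm(r-(r@nrm)[...,None]*nrm,axis=-1)<rad)&(abs(r@nrm)<tol)&(im.mean(-1)>0)
    Q=C[m]
    for _ in range(it):
        c=Q.mean(0); w=np.linalg.svd(Q-c)[2][2]; w=w*np.sign(w@nrm); e=(Q-c)@w; k=abs(e)<max(2.0*np.std(e),.0012); Q=Q[k]
    print(n,'pts',m.sum(),len(Q),'c',c,'n',w,'yaw',round(np.degrees(np.arctan2(w[1],w[0])),1),'pitch up',round(np.degrees(np.arcsin(w[2])),1))
    return im,d,C,m
E
python3 - <<'E'
from h import *
s,R=state()
p=np.array(s['eef_pos'])
plate('scene',p+[.028,.003,.006],[.95,.13,.28])
E
```

```text
t 6.3 tcp [ 0.5389 -0.2418  0.0357] psi 98.01 tilt [ 0.0003 -0.001 ] F [-15.3817   6.9586  29.3789] w 0.05255169765009343 ff 29.555801153182983 q6 -2.33
scene pts 150 129 c [ 0.5664 -0.2393  0.0416] n [0.9886 0.1501 0.0142] yaw 8.6 pitch up 0.8
```

step_arm:
  steps:
    - {"slide": [0, 0, 0], "twist": 0, "claw": 0.22}
    - {"slide": [0, 0, 0], "twist": 0, "claw": 0.22}
    - {"slide": [0, 0, 0], "twist": 0, "claw": 0.23}
    - {"slide": [0, 0, 0], "twist": 0, "claw": 0.23}
  newtons: 20

```text
t: 6.85
eef_pos: [0.5389, -0.2418, 0.0357]
tool_rot: [[-0.99, -0.139, 0.0], [-0.139, 0.99, -0.001], [-0.0, -0.001, -1.0]]
contact_force: [-16.7, 7.5, 29.8]
grip_width: 0.0525
finger_force: 29.6
```

```bash
python3 - <<'E'
from h import *
s,R=state()
p=np.array(s['eef_pos'])
plate('scene',p+[.028,.003,.006],[.95,.13,.28])
E
```

```text
t 6.85 tcp [ 0.5389 -0.2418  0.0357] psi 98.02 tilt [ 0.0004 -0.001 ] F [-16.7026   7.5076  29.8381] w 0.052493450248279776 ff 29.557463228702545 q6 -2.33
scene pts 148 138 c [ 0.5663 -0.2388  0.0418] n [0.9908 0.1326 0.0258] yaw 7.6 pitch up 1.5
```

step_arm:
  steps:
    - {"slide": [0, 0, 0], "twist": 0, "claw": 0.235}
    - {"slide": [0, 0, 0], "twist": 0, "claw": 0.24}
    - {"slide": [0, 0, 0], "twist": 0, "claw": 0.245}
    - {"slide": [0, 0, 0], "twist": 0, "claw": 0.25}
  newtons: 20

```text
t: 7.4
eef_pos: [0.5392, -0.2418, 0.0321]
tool_rot: [[-0.99, -0.139, 0.001], [-0.139, 0.99, -0.001], [-0.001, -0.001, -1.0]]
contact_force: [-0.2, 0.2, 0.5]
grip_width: 0.0534
finger_force: 0.0
```

```bash
python3 - <<'E'
from h import *
s,R=state()
p=np.array(s['eef_pos'])
plate('scene',p+[.028,.003,.006],[.95,.13,.28])
E
```

```text
t 7.4 tcp [ 0.5392 -0.2418  0.0321] psi 97.98 tilt [ 0.0009 -0.0006] F [-0.2432  0.2166  0.4969] w 0.053417374808585556 ff 0.0 q6 -2.33
scene pts 163 145 c [ 0.5595 -0.2397  0.0372] n [0.9572 0.1001 0.2716] yaw 6.0 pitch up 15.8
```

step_arm:
  steps:
    - {"slide": [0.003, 0, 0], "twist": 0, "claw": 0.25}
    - {"slide": [0.003, 0, 0], "twist": 0, "claw": -1}
    - {"slide": [0.003, 0, 0], "twist": 0, "claw": -1}
    - {"slide": [0.003, 0, 0], "twist": 0, "claw": -1}
    - {"slide": [0.003, 0, -0.03], "twist": 0, "claw": -1}
    - {"slide": [0.003, 0, -0.08], "twist": 0, "claw": -1}
    - {"slide": [0.003, 0, -0.12], "twist": 0, "claw": -1}
    - {"slide": [0.003, 0, -0.12], "twist": 0, "claw": -1}
  newtons: 40

```text
t: 8.45
eef_pos: [0.5367, -0.2424, 0.1537]
tool_rot: [[-0.99, -0.139, 0.004], [-0.139, 0.99, -0.002], [-0.003, -0.003, -1.0]]
contact_force: [0.7, 1.0, -5.2]
grip_width: 0.0523
finger_force: 44.7
```

```bash
cat >> h.py <<'E'
def rel(th,n='scene',nom=(-.028,.0,-.008)):
    """plate pose measured by network mask + depth; prints in tool frame and housing-ish"""
    s,R=state(); p=np.array(s['eef_pos']); im,d,C=fit(n); g=p+R@np.array([0,0,-.008])
    for o in arm.silhouettes(th,n):
        m=o['pixels']&(d>0); Q=C[m]
        if m.sum()<15: continue
        Q=Q[np.linalg.norm(Q-g,axis=1)<.065]
        if len(Q)<15: continue
        for _ in range(5):
            c=Q.mean(0); w=np.linalg.svd(Q-c)[2][2]; w=w*np.sign(w[0]) ; e=(Q-c)@w; Q=Q[abs(e)<max(2*np.std(e),.0012)]
        mid=(Q.max(0)+Q.min(0))/2
        print(th,n,round(o['p'],2),len(Q),'c',c,'mid',mid,'n',w,'yaw',round(np.degrees(np.arctan2(w[1],w[0])),1),'pitch',round(np.degrees(np.arcsin(w[2])),1),'| tool frame c',R.T@(c-p),'mid',R.T@(mid-p),'n',R.T@w)
    return im,d,C
E
python3 - <<'E'
from h import *
im,d,C=rel('round_plate'); u,v=proj('scene',[.55,-.24,.15]).astype(int)
cv2.imwrite('pics/m2.png',cv2.resize(im[v-50:v+50,u-60:u+60],(600,500),interpolation=cv2.INTER_CUBIC)[...,::-1])
E
```

```text
t 8.45 tcp [ 0.5367 -0.2424  0.1537] psi 97.99 tilt [ 0.0036 -0.0024] F [ 0.6504  0.9951 -5.2277] w 0.05228433484653932 ff 44.69222366809845 q6 -2.33
round_plate scene 0.77 253 c [ 0.5585 -0.2394  0.1644] mid [ 0.5583 -0.2396  0.1639] n [0.9554 0.1313 0.2644] yaw 7.8 pitch 15.3 | tool frame c [-0.0221 -0.0001 -0.0106] mid [-0.0218 -0.0002 -0.0102] n [-0.9653 -0.0035 -0.2612]
```

View pics/m2.png

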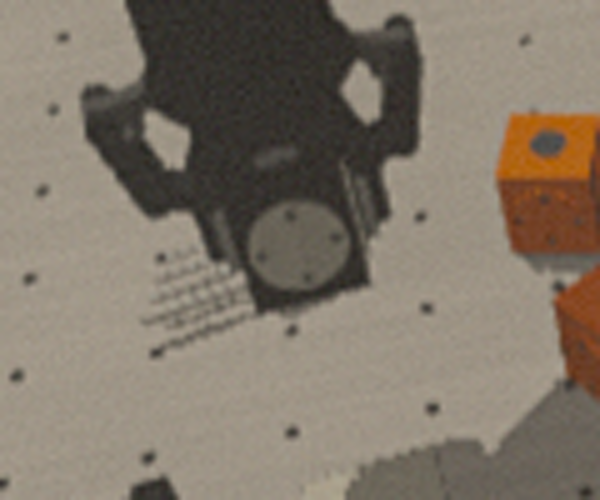

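step_arm:
  steps:
    - {"slide": [0, 0.02, -0.02], "twist": 1, "claw": -1}
    - {"slide": [0, 0.06, -0.05], "twist": 3, "claw": -1}
    - {"slide": [0, 0.11, -0.068], "twist": 5, "claw": -1}
    - {"slide": [-0.01, 0.16, -0.068], "twist": 8, "claw": -1}
    - {"slide": [-0.015, 0.21, -0.068], "twist": 11, "claw": -1}
    - {"slide": [-0.02, 0.26, -0.068], "twist": 14, "claw": -1}
    - {"slide": [-0.025, 0.31, -0.068], "twist": 16, "claw": -1}
    - {"slide": [-0.03, 0.36, -0.068], "twist": 18, "claw": -1}
    - {"slide": [-0.032, 0.41, -0.068], "twist": 18, "claw": -1}
    - {"slide": [-0.036, 0.46, -0.068], "twist": 18, "claw": -1}
    - {"slide": [-0.04, 0.5, -0.068], "twist": 18, "claw": -1}
    - {"slide": [-0.046, 0.53, -0.068], "twist": 18, "claw": -1}
    - {"slide": [-0.052, 0.548, -0.068], "twist": 18, "claw": -1}
    - {"slide": [-0.0558, 0.5549, -0.068], "twist": 18, "claw": -1}
    - {"slide": [-0.0558, 0.5549, -0.068], "twist": 18, "claw": -1}
  newtons: 40

```text
t: 10.42
eef_pos: [0.514, 0.3149, 0.2182]
tool_rot: [[-0.985, 0.174, -0.002], [0.174, 0.985, -0.001], [0.002, -0.001, -1.0]]
contact_force: [-0.7, 0.1, -4.0]
grip_width: 0.0526
finger_force: 44.6
```

```bash
cat >> h.py <<'E'
def lenscheck(im,d,n):
    C=cloud(n,d); yaw=np.radians(170.);p=np.radians(16.)
    dd=np.array([np.cos(p)*np.cos(yaw),np.cos(p)*np.sin(yaw),-np.sin(p)]);x=np.cross(-dd,[0,0,1]);x/=np.linalg.norm(x);A=np.stack([x,-dd,np.cross(x,-dd)])
    m=(C[...,2]>0.24)&(C[...,2]<.34)&(C[...,0]>.6)&(C[...,0]<.72)&(abs(C[...,1]-.28)<.06)&(im.mean(-1)>70)
    P=C[m]@A.T; P=P[P[:,2]>np.percentile(P[:,2],99)-.004]; lo,hi=np.percentile(P,[1,99],0)
    print('block centre',np.array([(lo[0]+hi[0])/2,(lo[1]+hi[1])/2,np.median(P[:,2])-.022])@A, 'ext',hi-lo)
E
python3 - <<'E'
from h import *
im,d,C=rel('round_plate'); lenscheck(im,d,'scene')
a=im[120:260,370:570]
im2,d2,C2=fit('side'); lenscheck(im2,d2,'side')
b=im2[200:340,180:380]
cv2.imwrite('pics/f1.png',np.hstack([cv2.resize(a,(400,280)),cv2.resize(b,(400,280))])[...,::-1])
E
```

```text
t 10.43 tcp [0.514  0.3149 0.2182] psi 79.98 tilt [-0.0024 -0.0011] F [-0.7277  0.1022 -3.9798] w 0.05262299494942876 ff 44.56739544868469 q6 -1.04
round_plate scene 0.74 223 c [0.5364 0.3105 0.2287] mid [0.5358 0.3099 0.2271] n [ 0.9447 -0.1764  0.2764] yaw -10.6 pitch 16.0 | tool frame c [-0.0228 -0.0005 -0.0105] mid [-0.0224 -0.0012 -0.0089] n [-0.9604 -0.0098 -0.2784]
block centre [0.668  0.2871 0.2693] ext [0.0422 0.0529 0.0036]
block centre [0.6669 0.2881 0.2709] ext [0.0415 0.052  0.0041]
```

View pics/f1.png

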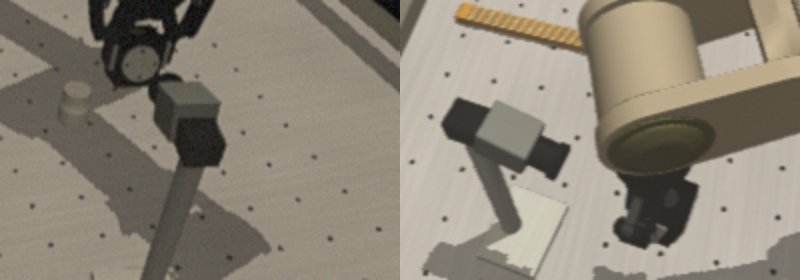

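step_arm:
  steps:
    - {"slide": [0, 0, -0.003], "twist": 0, "claw": -1}
    - {"slide": [0, 0, -0.003], "twist": 0, "claw": -1}
    - {"slide": [0, 0, -0.003], "twist": 0, "claw": -1}
    - {"slide": [0, 0, -0.003], "twist": 0, "claw": -1}
    - {"slide": [0, 0, -0.003], "twist": 0, "claw": -1}
    - {"slide": [0, 0, -0.003], "twist": 0, "claw": -1}
    - {"slide": [0, 0, -0.003], "twist": 0, "claw": -1}
    - {"slide": [0, 0, -0.003], "twist": 0, "claw": -1}
    - {"slide": [0, 0, -0.003], "twist": 0, "claw": -1}
    - {"slide": [0, 0, -0.003], "twist": 0, "claw": -1}
    - {"slide": [0, 0, -0.003], "twist": 0, "claw": -1}
    - {"slide": [0, 0, -0.003], "twist": 0, "claw": -1}
    - {"slide": [0, 0, -0.003], "twist": 0, "claw": -1}
    - {"slide": [0, 0, -0.003], "twist": 0, "claw": -1}
    - {"slide": [0, 0, -0.003], "twist": 0, "claw": -1}
  newtons: 40

```text
t: 12.45
eef_pos: [0.5141, 0.3152, 0.2228]
tool_rot: [[-0.985, 0.174, 0.0], [0.174, 0.985, -0.0], [-0.0, -0.0, -1.0]]
contact_force: [-0.4, -0.5, -3.7]
grip_width: 0.0521
finger_force: 44.6
```

step_arm:
  steps:
    - {"slide": [0.03, -0.02, 0], "twist": 4, "claw": -1}
    - {"slide": [0.04, -0.06, 0], "twist": 14, "claw": -1}
    - {"slide": [0.03, -0.11, 0], "twist": 24, "claw": -1}
    - {"slide": [0.015, -0.16, 0], "twist": 34, "claw": -1}
    - {"slide": [0, -0.21, 0], "twist": 44, "claw": -1}
    - {"slide": [-0.02, -0.26, 0.02], "twist": 54, "claw": -1}
    - {"slide": [-0.04, -0.31, 0.04], "twist": 64, "claw": -1}
    - {"slide": [-0.055, -0.36, 0.06], "twist": 74, "claw": -1}
    - {"slide": [-0.065, -0.41, 0.08], "twist": 84, "claw": -1}
    - {"slide": [-0.075, -0.45, 0.1], "twist": 94, "claw": -1}
    - {"slide": [-0.085, -0.49, 0.11], "twist": 104, "claw": -1}
    - {"slide": [-0.092, -0.52, 0.12], "twist": 114, "claw": -1}
    - {"slide": [-0.0976, -0.545, 0.12], "twist": 124, "claw": -1}
    - {"slide": [-0.0976, -0.5523, 0.12], "twist": 134, "claw": -1}
    - {"slide": [-0.0976, -0.5523, 0.13], "twist": 144, "claw": -1}
    - {"slide": [-0.0976, -0.5523, 0.14], "twist": 154, "claw": -1}
    - {"slide": [-0.0976, -0.5523, 0.15], "twist": 162, "claw": -1}
    - {"slide": [-0.0976, -0.5523, 0.17], "twist": 162, "claw": -1}
    - {"slide": [-0.0976, -0.5523, 0.17], "twist": 162, "claw": -1}
  newtons: 40

```text
t: 14.82
eef_pos: [0.5136, -0.2452, 0.0518]
tool_rot: [[0.99, 0.139, -0.002], [0.139, -0.99, 0.002], [-0.002, -0.002, -1.0]]
contact_force: [-0.8, 0.1, -5.5]
grip_width: 0.0526
finger_force: 44.8
```

```bash
python3 -c "
from h import *
s,R=state(); print(s['qpos'])"
```

```text
t 14.82 tcp [ 0.5136 -0.2452  0.0518] psi -82.02 tilt [-0.0021  0.0016] F [-0.777   0.0688 -5.4987] w 0.05257830528737465 ff 44.77363586425781 q6 0.78
[-0.6513  0.6228  1.5647 -0.      0.9567  0.7802]
```

step_arm:
  steps:
    - {"slide": [0, 0, 0.012], "twist": 0, "claw": -1}
    - {"slide": [0, 0, 0.018], "twist": 0, "claw": -1}
    - {"slide": [0, 0, 0.022], "twist": 0, "claw": -1}
    - {"slide": [0, 0, 0.026], "twist": 0, "claw": -1}
    - {"slide": [0, 0, 0.026], "twist": 0, "claw": 0.235}
    - {"slide": [0, 0, 0.026], "twist": 0, "claw": 0.2375}
    - {"slide": [0, 0, 0.026], "twist": 0, "claw": 0.24}
    - {"slide": [0, 0, 0.026], "twist": 0, "claw": 0.2425}
    - {"slide": [0, 0, 0.026], "twist": 0, "claw": 0.245}
    - {"slide": [0, 0, 0.026], "twist": 0, "claw": 0.25}
    - {"slide": [0, 0, 0.026], "twist": 0, "claw": 0.26}
  newtons: 20

```text
t: 16.2
eef_pos: [0.5142, -0.2457, 0.0267]
tool_rot: [[0.99, 0.139, -0.0], [0.139, -0.99, 0.0], [-0.0, -0.0, -1.0]]
contact_force: [-0.3, 0.3, 0.6]
grip_width: 0.0536
finger_force: 0.0
```

```bash
python3 - <<'E'
from h import *
im,d,C=rel('square_plate')
E
```

```text
t 16.2 tcp [ 0.5142 -0.2457  0.0267] psi -82.03 tilt [-0.  0.] F [-0.3315  0.2969  0.6152] w 0.0536406628711822 ff 0.0 q6 0.78
square_plate scene 0.54 160 c [ 0.5389 -0.2389  0.0299] mid [ 0.5391 -0.2388  0.0294] n [0.9899 0.1416 0.0025] yaw 8.1 pitch 0.1 | tool frame c [ 0.0254 -0.0032 -0.0033] mid [ 0.0256 -0.0033 -0.0027] n [ 1.     -0.0029 -0.0025]
square_plate scene 0.24 454 c [ 0.5345 -0.2412  0.0387] mid [ 0.5313 -0.2427  0.0391] n [0.9723 0.1157 0.2029] yaw 6.8 pitch 11.7 | tool frame c [ 0.0207 -0.0016 -0.0121] mid [ 0.0173 -0.0006 -0.0124] n [ 0.979   0.0203 -0.2029]
```

step_arm:
  steps:
    - {"slide": [0, 0, 0], "twist": 0, "claw": -1}
    - {"slide": [0, 0, 0], "twist": 0, "claw": -1}
    - {"slide": [0, 0, 0], "twist": 0, "claw": -1}
    - {"slide": [0, 0, -0.03], "twist": 0, "claw": -1}
    - {"slide": [0.013, 0, -0.03], "twist": 0, "claw": -1}
    - {"slide": [0.026, 0, -0.03], "twist": 0, "claw": -1}
    - {"slide": [0.026, 0, -0.018], "twist": 0, "claw": -1}
    - {"slide": [0.026, 0, -0.012], "twist": 0, "claw": -1}
    - {"slide": [0.026, 0, -0.009], "twist": 0, "claw": -1}
    - {"slide": [0.026, 0, -0.0063], "twist": 0, "claw": -1}
    - {"slide": [0.026, 0, -0.0063], "twist": 0, "claw": 0.235}
    - {"slide": [0.026, 0, -0.0063], "twist": 0, "claw": 0.2375}
    - {"slide": [0.026, 0, -0.0063], "twist": 0, "claw": 0.24}
    - {"slide": [0.026, 0, -0.0063], "twist": 0, "claw": 0.2425}
    - {"slide": [0.026, 0, -0.0063], "twist": 0, "claw": 0.245}
    - {"slide": [0.026, 0, -0.0063], "twist": 0, "claw": 0.25}
    - {"slide": [0.023, 0, -0.0063], "twist": 0, "claw": 0.26}
  newtons: 20

```text
t: 18.42
eef_pos: [0.5369, -0.2425, 0.0329]
tool_rot: [[0.99, 0.139, -0.0], [0.139, -0.99, -0.0], [-0.0, 0.0, -1.0]]
contact_force: [0.0, 0.0, -0.1]
grip_width: 0.0537
finger_force: 0.0
```

```bash
python3 - <<'E'
from h import *
im,d,C=rel('square_plate')
E
```

```text
t 18.43 tcp [ 0.5369 -0.2425  0.0329] psi -82.01 tilt [-0. -0.] F [ 0.0237  0.0404 -0.1217] w 0.053674686654191145 ff 0.0 q6 0.81
square_plate scene 0.82 223 c [ 0.5564 -0.2391  0.0427] mid [ 0.557  -0.2382  0.0414] n [0.9542 0.1214 0.2735] yaw 7.3 pitch 15.9 | tool frame c [ 0.0199 -0.0006 -0.0098] mid [ 0.0206 -0.0014 -0.0085] n [ 0.9618  0.0123 -0.2736]
```

step_arm:
  steps:
    - {"slide": [0, 0, 0], "twist": 0, "claw": -1}
    - {"slide": [0, 0, 0], "twist": 0, "claw": -1}
    - {"slide": [0, 0, 0], "twist": 0, "claw": -1}
    - {"slide": [0, 0, -0.03], "twist": 0, "claw": -1}
    - {"slide": [0, -0.01, -0.08], "twist": 2, "claw": -1}
    - {"slide": [0, -0.04, -0.13], "twist": 4, "claw": -1}
    - {"slide": [0.005, -0.09, -0.16], "twist": 6, "claw": -1}
    - {"slide": [0.01, -0.14, -0.18], "twist": 9, "claw": -1}
    - {"slide": [0.015, -0.19, -0.19], "twist": 12, "claw": -1}
    - {"slide": [0.02, -0.24, -0.19], "twist": 15, "claw": -1}
    - {"slide": [0.025, -0.29, -0.19], "twist": 18, "claw": -1}
    - {"slide": [0.03, -0.34, -0.19], "twist": 18, "claw": -1}
    - {"slide": [0.032, -0.39, -0.19], "twist": 18, "claw": -1}
    - {"slide": [0.036, -0.44, -0.19], "twist": 18, "claw": -1}
    - {"slide": [0.04, -0.49, -0.19], "twist": 18, "claw": -1}
    - {"slide": [0.046, -0.525, -0.19], "twist": 18, "claw": -1}
    - {"slide": [0.052, -0.545, -0.1896], "twist": 18, "claw": -1}
    - {"slide": [0.0568, -0.5528, -0.1896], "twist": 18, "claw": -1}
    - {"slide": [0.0568, -0.5528, -0.1896], "twist": 18, "claw": -1}
  newtons: 40

```text
t: 20.9
eef_pos: [0.5165, 0.3127, 0.222]
tool_rot: [[0.985, -0.174, -0.001], [-0.174, -0.985, -0.0], [-0.001, 0.001, -1.0]]
contact_force: [0.4, -0.1, -4.8]
grip_width: 0.0523
finger_force: 44.9
```

```bash
python3 - <<'E'
from h import *
im,d,C=rel('square_plate')
E
```

```text
t 20.9 tcp [0.5165 0.3127 0.222 ] psi -100.02 tilt [-0.0008 -0.0004] F [ 0.4377 -0.0532 -4.7721] w 0.052261157738629105 ff 44.86712872982025 q6 2.1
square_plate scene 0.89 269 c [0.5372 0.3113 0.2309] mid [0.5368 0.3106 0.2304] n [ 0.9508 -0.1762  0.2549] yaw -10.5 pitch 14.8 | tool frame c [ 0.0206 -0.0022 -0.0088] mid [ 0.0203 -0.0014 -0.0084] n [ 0.9668  0.0083 -0.2556]
```

step_arm:
  steps:
    - {"slide": [-0.0005, 0.0005, -0.0005], "twist": 0, "claw": -1}
    - {"slide": [-0.0005, 0.0005, -0.0005], "twist": 0, "claw": -1}
    - {"slide": [-0.0005, 0.0005, -0.0005], "twist": 0, "claw": -1}
    - {"slide": [-0.0005, 0.0005, -0.0005], "twist": 0, "claw": -1}
    - {"slide": [-0.0005, 0.0005, -0.0005], "twist": 0, "claw": -1}
    - {"slide": [-0.0005, 0.0005, -0.0005], "twist": 0, "claw": -1}
    - {"slide": [-0.0005, 0.0005, -0.0005], "twist": 0, "claw": -1}
    - {"slide": [-0.0005, 0.0005, -0.0005], "twist": 0, "claw": -1}
    - {"slide": [-0.0005, 0.0005, -0.0005], "twist": 0, "claw": -1}
    - {"slide": [-0.0005, 0.0005, -0.0005], "twist": 0, "claw": -1}
    - {"slide": [-0.0005, 0.0005, -0.0005], "twist": 0, "claw": -1}
    - {"slide": [-0.0005, 0.0005, -0.0005], "twist": 0, "claw": -1}
    - {"slide": [-0.0005, 0.0005, -0.0005], "twist": 0, "claw": -1}
    - {"slide": [-0.0005, 0.0005, -0.0005], "twist": 0, "claw": -1}
  newtons: 40

```text
t: 22.75
eef_pos: [0.5159, 0.3125, 0.2232]
tool_rot: [[0.985, -0.174, 0.0], [-0.174, -0.985, -0.0], [0.0, 0.0, -1.0]]
contact_force: [0.3, 0.5, -3.8]
grip_width: 0.0524
finger_force: 44.9
```

step_arm:
  steps:
    - {"slide": [-0.03, 0.02, 0], "twist": -4, "claw": -1}
    - {"slide": [-0.04, 0.06, 0], "twist": -14, "claw": -1}
    - {"slide": [-0.03, 0.11, 0], "twist": -24, "claw": -1}
    - {"slide": [-0.015, 0.16, 0], "twist": -34, "claw": -1}
    - {"slide": [0, 0.21, 0], "twist": -44, "claw": -1}
    - {"slide": [0.02, 0.26, 0.01], "twist": -54, "claw": -1}
    - {"slide": [0.03, 0.31, 0.03], "twist": -64, "claw": -1}
    - {"slide": [0.045, 0.36, 0.05], "twist": -74, "claw": -1}
    - {"slide": [0.055, 0.41, 0.07], "twist": -84, "claw": -1}
    - {"slide": [0.065, 0.45, 0.08], "twist": -94, "claw": -1}
    - {"slide": [0.073, 0.49, 0.09], "twist": -103, "claw": -1}
    - {"slide": [0.08, 0.515, 0.11], "twist": -108, "claw": -1}
    - {"slide": [0.0801, 0.5254, 0.14], "twist": -108, "claw": -1}
    - {"slide": [0.0801, 0.5254, 0.1675], "twist": -108, "claw": -1}
    - {"slide": [0.0801, 0.5254, 0.1675], "twist": -108, "claw": -1}
    - {"slide": [0.0801, 0.5254, 0.1675], "twist": -108, "claw": -1}
  newtons: 40

```text
t: 24.75
eef_pos: [0.504, -0.2191, 0.0569]
tool_rot: [[-0.139, 0.99, 0.002], [0.99, 0.139, -0.001], [-0.001, 0.001, -1.0]]
contact_force: [0.1, -0.3, -5.4]
grip_width: 0.0521
finger_force: 44.7
```

```bash
python3 -c "
from h import *
s,R=state()"
```

```text
t 24.75 tcp [ 0.504  -0.2191  0.0569] psi 7.99 tilt [ 0.0016 -0.0011] F [ 0.0659 -0.3007 -5.3823] w 0.05209720664821519 ff 44.72972631454468 q6 -0.76
```

step_arm:
  steps:
    - {"slide": [0, 0, 0.015], "twist": 0, "claw": -1}
    - {"slide": [0, 0, 0.021], "twist": 0, "claw": -1}
    - {"slide": [0, 0, 0.025], "twist": 0, "claw": -1}
    - {"slide": [0, 0, 0.029], "twist": 0, "claw": -1}
    - {"slide": [0, 0, 0.029], "twist": 0, "claw": 0.235}
    - {"slide": [0, 0, 0.029], "twist": 0, "claw": 0.2375}
    - {"slide": [0, 0, 0.029], "twist": 0, "claw": 0.24}
    - {"slide": [0, 0, 0.029], "twist": 0, "claw": 0.2425}
    - {"slide": [0, 0, 0.029], "twist": 0, "claw": 0.245}
    - {"slide": [0, 0, 0.029], "twist": 0, "claw": 0.25}
    - {"slide": [0, 0, 0.029], "twist": 0, "claw": 0.35}
    - {"slide": [0, 0, 0.029], "twist": 0, "claw": 0.6}
    - {"slide": [0, 0, 0.029], "twist": 0, "claw": 0.8}
    - {"slide": [0, 0, 0.0], "twist": 0, "claw": 0.9}
    - {"slide": [0, 0, -0.04], "twist": 0, "claw": 0.9}
    - {"slide": [0, 0, -0.05], "twist": 0, "claw": 0.9}
  newtons: 20

```text
t: 26.75
eef_pos: [0.5041, -0.2194, 0.108]
tool_rot: [[-0.139, 0.99, 0.003], [0.99, 0.139, -0.002], [-0.003, 0.003, -1.0]]
contact_force: [0.4, 0.5, -0.8]
grip_width: 0.0812
finger_force: 0.0
```

```bash
cat >> h.py <<'E'
def top(n,c,zr=(.052,.066),rad=.045):
    im,d=arm.get_image(n); C=cloud(n,d); b=(np.hypot(C[...,0]-c[0],C[...,1]-c[1])<rad)&(C[...,2]>zr[0])&(C[...,2]<zr[1])&(d>0)
    print(n,'top',cv2.minAreaRect((C[b][:,:2]*1000).astype(np.float32)),b.sum(),np.median(C[b][:,2])); return im,d,C
E
python3 - <<'E'
from h import *
s,R=state()
im,d,C=top('wrist',[.505,-.225]); cv2.imwrite('pics/w2.png',im[...,::-1])
top('scene',[.505,-.225])
E
```

```text
t 26.75 tcp [ 0.5041 -0.2194  0.108 ] psi 7.98 tilt [ 0.0033 -0.0023] F [ 0.4485  0.4567 -0.8477] w 0.08123358647406322 ff 0.0 q6 -0.76
wrist top ((502.0528869628906, -215.61923217773438), (53.58204650878906, 52.64242935180664), 8.167545318603516) 5754 0.060073253590531346
scene top ((504.12255859375, -216.224609375), (51.51213073730469, 50.42021179199219), 7.96453857421875) 266 0.05787358591148585
```

View pics/w2.png

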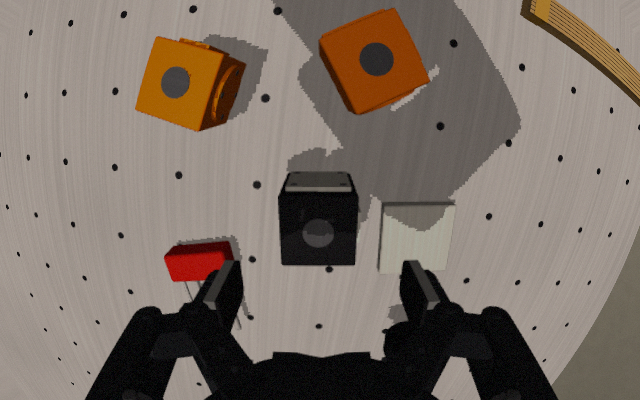

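step_arm:
  steps:
    - {"slide": [0.0035, -0.0006, 0], "twist": 10, "claw": 0.9}
    - {"slide": [0.0035, -0.0006, 0], "twist": 20, "claw": 0.9}
    - {"slide": [0.0035, -0.0006, 0], "twist": 30, "claw": 0.9}
    - {"slide": [0.0035, -0.0006, 0], "twist": 40, "claw": 0.9}
    - {"slide": [0.0035, -0.0006, 0], "twist": 50, "claw": 0.9}
    - {"slide": [0.0035, -0.0006, 0], "twist": 60, "claw": 0.9}
    - {"slide": [0.0035, -0.0006, 0], "twist": 70, "claw": 0.9}
    - {"slide": [0.0035, -0.0006, 0], "twist": 80, "claw": 0.9}
    - {"slide": [0.0035, -0.0006, 0.005], "twist": 90, "claw": 0.9}
    - {"slide": [0.0035, -0.0006, 0.03], "twist": 90, "claw": 0.9}
    - {"slide": [0.0035, -0.0006, 0.065], "twist": 90, "claw": 0.9}
    - {"slide": [0.0035, -0.0006, 0.081], "twist": 90, "claw": 0.9}
    - {"slide": [0.0035, -0.0006, 0.081], "twist": 90, "claw": 0.7}
    - {"slide": [0.0035, -0.0006, 0.081], "twist": 90, "claw": -1}
    - {"slide": [0.0035, -0.0006, 0.081], "twist": 90, "claw": -1}
    - {"slide": [0.0035, -0.0006, 0.081], "twist": 90, "claw": -1}
    - {"slide": [0.0035, -0.0006, 0.081], "twist": 90, "claw": -1}
  newtons: 20

```text
t: 28.98
eef_pos: [0.5029, -0.216, 0.0258]
tool_rot: [[0.99, 0.139, 0.002], [0.139, -0.99, -0.001], [0.002, 0.002, -1.0]]
contact_force: [-0.1, -0.7, 6.8]
grip_width: 0.0559
finger_force: 23.8
```

```bash
python3 -c "
from h import *
rel('narrow_plate')"
```

```text
t 28.98 tcp [ 0.5029 -0.216   0.0258] psi -82.02 tilt [ 0.0019 -0.0014] F [-0.1156 -0.6616  6.7783] w 0.055862026802091416 ff 23.770772516727448 q6 0.81
narrow_plate scene 0.41 94 c [ 0.5305 -0.2106  0.0299] mid [ 0.5307 -0.2109  0.0293] n [ 0.9941  0.108  -0.0033] yaw 6.2 pitch -0.2 | tool frame c [ 0.0281 -0.0014 -0.0041] mid [ 0.0283 -0.0011 -0.0035] n [0.9995 0.031  0.005 ]
```

step_arm:
  steps:
    - {"slide": [0, 0, -0.03], "twist": 0, "claw": -1}
    - {"slide": [0.01, 0.0105, -0.032], "twist": 0, "claw": -1}
    - {"slide": [0.02, 0.021, -0.032], "twist": 0, "claw": -1}
    - {"slide": [0.0308, 0.0315, -0.032], "twist": 0, "claw": -1}
    - {"slide": [0.0308, 0.0315, -0.018], "twist": 0, "claw": -1}
    - {"slide": [0.0308, 0.0315, -0.012], "twist": 0, "claw": -1}
    - {"slide": [0.0308, 0.0315, -0.009], "twist": 0, "claw": -1}
    - {"slide": [0.0308, 0.0315, -0.0063], "twist": 0, "claw": -1}
    - {"slide": [0.0308, 0.0315, -0.0063], "twist": 0, "claw": 0.315}
    - {"slide": [0.0308, 0.0315, -0.0063], "twist": 0, "claw": 0.3175}
    - {"slide": [0.0308, 0.0315, -0.0063], "twist": 0, "claw": 0.32}
    - {"slide": [0.0308, 0.0315, -0.0063], "twist": 0, "claw": 0.3225}
    - {"slide": [0.0308, 0.0315, -0.0063], "twist": 0, "claw": 0.325}
    - {"slide": [0.0308, 0.0315, -0.0063], "twist": 0, "claw": 0.33}
    - {"slide": [0.0278, 0.0315, -0.0063], "twist": 0, "claw": 0.34}
  newtons: 20

```text
t: 30.95
eef_pos: [0.5342, -0.2428, 0.031]
tool_rot: [[0.99, 0.139, 0.0], [0.139, -0.99, -0.0], [0.0, 0.0, -1.0]]
contact_force: [0.3, 1.2, 0.9]
grip_width: 0.0571
finger_force: 0.3
```

```bash
python3 -c "
from h import *
rel('narrow_plate')"
```

```text
t 30.95 tcp [ 0.5342 -0.2428  0.031 ] psi -82.01 tilt [ 0.0003 -0.0001] F [0.2777 1.2293 0.9106] w 0.05707787308429228 ff 0.3037313371896744 q6 0.81
narrow_plate scene 0.69 118 c [ 0.5558 -0.2386  0.0411] mid [ 0.5558 -0.2383  0.0404] n [0.9635 0.0896 0.2523] yaw 5.3 pitch 14.6 | tool frame c [ 0.0219 -0.0012 -0.0101] mid [ 0.022  -0.0014 -0.0094] n [ 0.9667  0.0452 -0.2519]
narrow_plate scene 0.43 463 c [ 0.5526 -0.2384  0.0434] mid [ 0.5508 -0.24    0.0406] n [0.9511 0.1326 0.2789] yaw 7.9 pitch 16.2 | tool frame c [ 0.0188 -0.0017 -0.0125] mid [ 0.0168 -0.0004 -0.0096] n [ 0.9604  0.0009 -0.2786]
```

step_arm:
  steps:
    - {"slide": [0, 0, 0], "twist": 0, "claw": -1}
    - {"slide": [0, 0, 0], "twist": 0, "claw": -1}
    - {"slide": [0, 0, 0], "twist": 0, "claw": -1}
    - {"slide": [0, 0, -0.03], "twist": 0, "claw": -1}
    - {"slide": [0, -0.01, -0.08], "twist": 2, "claw": -1}
    - {"slide": [0, -0.04, -0.13], "twist": 4, "claw": -1}
    - {"slide": [0.005, -0.09, -0.16], "twist": 6, "claw": -1}
    - {"slide": [0.01, -0.14, -0.18], "twist": 9, "claw": -1}
    - {"slide": [0.015, -0.19, -0.19], "twist": 12, "claw": -1}
    - {"slide": [0.02, -0.24, -0.19], "twist": 15, "claw": -1}
    - {"slide": [0.025, -0.29, -0.19], "twist": 18, "claw": -1}
    - {"slide": [0.03, -0.34, -0.19], "twist": 18, "claw": -1}
    - {"slide": [0.032, -0.39, -0.19], "twist": 18, "claw": -1}
    - {"slide": [0.036, -0.44, -0.19], "twist": 18, "claw": -1}
    - {"slide": [0.04, -0.49, -0.19], "twist": 18, "claw": -1}
    - {"slide": [0.046, -0.525, -0.19], "twist": 18, "claw": -1}
    - {"slide": [0.053, -0.545, -0.1907], "twist": 18, "claw": -1}
    - {"slide": [0.058, -0.5534, -0.1907], "twist": 18, "claw": -1}
    - {"slide": [0.058, -0.5534, -0.1907], "twist": 18, "claw": -1}
  newtons: 40

```text
t: 33.42
eef_pos: [0.5148, 0.3131, 0.2209]
tool_rot: [[0.985, -0.174, -0.001], [-0.174, -0.985, -0.001], [-0.001, 0.001, -1.0]]
contact_force: [0.4, -0.3, -5.0]
grip_width: 0.0554
finger_force: 45.5
```

```bash
python3 - <<'E'
from h import *
im,d,C=rel('narrow_plate'); lenscheck(im,d,'scene')
E
```

```text
t 33.42 tcp [0.5148 0.3131 0.2209] psi -100.01 tilt [-0.001  -0.0005] F [ 0.3502 -0.3397 -5.0116] w 0.055383082953246524 ff 45.52588105201721 q6 2.1
narrow_plate scene 0.65 151 c [0.5371 0.3093 0.2321] mid [0.5377 0.3098 0.2314] n [ 0.9558 -0.157   0.2487] yaw -9.3 pitch 14.4 | tool frame c [ 0.0226 -0.0001 -0.0112] mid [ 0.0231 -0.0007 -0.0104] n [ 0.9683 -0.0114 -0.2496]
block centre [0.6684 0.2871 0.2693] ext [0.0422 0.0526 0.0032]
```

step_arm:
  steps:
    - {"slide": [-0.0006, -0.001, 0], "twist": 0, "claw": -1}
    - {"slide": [-0.0006, -0.001, 0], "twist": 0, "claw": -1}
    - {"slide": [-0.0006, -0.001, 0], "twist": 0, "claw": -1}
    - {"slide": [-0.0006, -0.001, 0], "twist": 0, "claw": -1}
    - {"slide": [-0.0006, -0.001, 0], "twist": 0, "claw": -1}
    - {"slide": [-0.0006, -0.001, 0], "twist": 0, "claw": -1}
    - {"slide": [-0.0006, -0.001, 0], "twist": 0, "claw": -1}
    - {"slide": [-0.0006, -0.001, 0], "twist": 0, "claw": -1}
    - {"slide": [-0.0006, -0.001, 0], "twist": 0, "claw": -1}
    - {"slide": [-0.0006, -0.001, 0], "twist": 0, "claw": -1}
    - {"slide": [-0.0006, -0.001, 0], "twist": 0, "claw": -1}
    - {"slide": [-0.0006, -0.001, 0], "twist": 0, "claw": -1}
    - {"slide": [-0.0006, -0.001, 0], "twist": 0, "claw": -1}
    - {"slide": [-0.0006, -0.001, 0], "twist": 0, "claw": -1}
  newtons: 40

```text
t: 35.28
eef_pos: [0.5143, 0.3144, 0.2217]
tool_rot: [[0.985, -0.174, -0.0], [-0.174, -0.985, 0.0], [-0.0, -0.0, -1.0]]
contact_force: [-0.6, 0.4, -4.1]
grip_width: 0.0555
finger_force: 45.5
```

step_arm:
  steps:
    - {"slide": [-0.03, 0.02, 0], "twist": 2, "claw": -1}
    - {"slide": [-0.04, 0.06, 0], "twist": 8, "claw": -1}
    - {"slide": [-0.03, 0.11, 0], "twist": 14, "claw": -1}
    - {"slide": [-0.015, 0.16, 0], "twist": 21, "claw": -1}
    - {"slide": [0, 0.21, 0], "twist": 28, "claw": -1}
    - {"slide": [0.02, 0.26, 0.01], "twist": 35, "claw": -1}
    - {"slide": [0.03, 0.31, 0.03], "twist": 42, "claw": -1}
    - {"slide": [0.045, 0.36, 0.05], "twist": 49, "claw": -1}
    - {"slide": [0.055, 0.41, 0.07], "twist": 56, "claw": -1}
    - {"slide": [0.065, 0.45, 0.08], "twist": 62, "claw": -1}
    - {"slide": [0.073, 0.49, 0.09], "twist": 68, "claw": -1}
    - {"slide": [0.08, 0.515, 0.11], "twist": 72, "claw": -1}
    - {"slide": [0.082, 0.5279, 0.14], "twist": 72, "claw": -1}
    - {"slide": [0.082, 0.5279, 0.1665], "twist": 72, "claw": -1}
    - {"slide": [0.082, 0.5279, 0.1665], "twist": 72, "claw": -1}
    - {"slide": [0.082, 0.5279, 0.1665], "twist": 72, "claw": -1}
  newtons: 40

```text
t: 37.28
eef_pos: [0.5039, -0.22, 0.0564]
tool_rot: [[0.139, -0.99, 0.002], [-0.99, -0.139, -0.001], [0.001, -0.001, -1.0]]
contact_force: [0.1, 0.3, -4.3]
grip_width: 0.0555
finger_force: 45.5
```

```bash
python3 -c "
from h import *
s,R=state()"
```

```text
t 37.27 tcp [ 0.5039 -0.22    0.0564] psi -172.01 tilt [ 0.0016 -0.0011] F [ 0.0809  0.3467 -4.2515] w 0.055535933605686205 ff 45.49534320831299 q6 2.38
```

step_arm:
  steps:
    - {"slide": [0, 0, 0.016], "twist": 0, "claw": -1}
    - {"slide": [0, 0, 0.022], "twist": 0, "claw": -1}
    - {"slide": [0, 0, 0.026], "twist": 0, "claw": -1}
    - {"slide": [0, 0, 0.03], "twist": 0, "claw": -1}
    - {"slide": [0, 0, 0.03], "twist": 0, "claw": 0.315}
    - {"slide": [0, 0, 0.03], "twist": 0, "claw": 0.3175}
    - {"slide": [0, 0, 0.03], "twist": 0, "claw": 0.32}
    - {"slide": [0, 0, 0.03], "twist": 0, "claw": 0.3225}
    - {"slide": [0, 0, 0.03], "twist": 0, "claw": 0.325}
    - {"slide": [0, 0, 0.03], "twist": 0, "claw": 0.33}
    - {"slide": [0, 0, 0.03], "twist": 0, "claw": 0.4}
    - {"slide": [0, 0, 0.03], "twist": 0, "claw": 0.6}
    - {"slide": [0, 0, 0.03], "twist": 0, "claw": 0.8}
    - {"slide": [0, 0, 0.0], "twist": 0, "claw": 0.9}
    - {"slide": [0, 0, -0.04], "twist": 0, "claw": 0.9}
    - {"slide": [0, 0, -0.06], "twist": 0, "claw": 0.9}
    - {"slide": [0, 0, -0.06], "twist": 0, "claw": 0.9}
  newtons: 20

```text
t: 39.4
eef_pos: [0.5037, -0.22, 0.1163]
tool_rot: [[0.139, -0.99, 0.002], [-0.99, -0.139, -0.002], [0.002, -0.002, -1.0]]
contact_force: [-0.9, 0.6, -0.5]
grip_width: 0.0808
finger_force: 0.0
```

```bash
python3 - <<'E'
from h import *
s,R=state()
im,d,C=top('wrist',[.503,-.216]); cv2.imwrite('pics/w3.png',im[...,::-1])
m=(C[...,2]>.007)&(C[...,2]<.02)&(d>0)&(abs(C[...,0]-.5914)<.05)&(abs(C[...,1]+.2354)<.05)&(im.mean(-1)>60)
print('mount wrist',cv2.minAreaRect((C[m][:,:2]*1000).astype(np.float32)),m.sum())
im,d,C=top('scene',[.503,-.216])
for dx in (.04,.045): 
  m=(C[...,2]>.007)&(C[...,2]<.02)&(d>0)&(abs(C[...,0]-.5914)<dx+.005)&(abs(C[...,1]+.2354)<dx+.005); print('mount scene',cv2.minAreaRect((C[m][:,:2]*1000).astype(np.float32)),m.sum())
im,d,C=top('side',[.503,-.216])
m=(C[...,2]>.007)&(C[...,2]<.02)&(d>0)&(abs(C[...,0]-.5914)<.045)&(abs(C[...,1]+.2354)<.045); print('mount side',cv2.minAreaRect((C[m][:,:2]*1000).astype(np.float32)),m.sum())
E
```

```text
t 39.4 tcp [ 0.5037 -0.22    0.1163] psi -172.02 tilt [ 0.0021 -0.0016] F [-0.923   0.577  -0.5392] w 0.08080589421899995 ff 0.0 q6 2.38
wrist top ((502.5491638183594, -222.0655517578125), (50.38783264160156, 53.18177032470703), 8.437067031860352) 5276 0.0588480700321896
mount wrist ((587.149169921875, -236.46385192871094), (64.06431579589844, 64.37223815917969), 8.927925109863281) 5519
scene top ((506.5302429199219, -220.22987365722656), (51.189659118652344, 50.14780807495117), 9.180506706237793) 290 0.0580300808321271
mount scene ((590.291748046875, -235.90304565429688), (67.80048370361328, 63.896820068359375), 7.949545383453369) 606
mount scene ((590.291748046875, -235.90304565429688), (67.80048370361328, 63.896820068359375), 7.949545383453369) 606
side top ((507.0083923339844, -218.7476806640625), (51.925392150878906, 55.877288818359375), 12.089279174804688) 218 0.06016572334097704
mount side ((592.1007690429688, -235.2633056640625), (61.822235107421875, 69.22386169433594), 8.676852226257324) 304
```

View pics/w3.png

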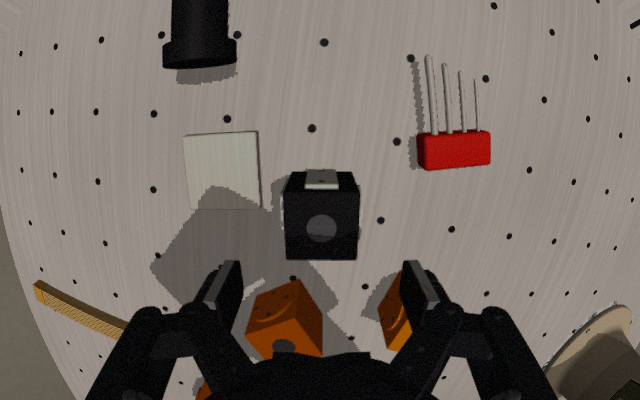

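step_arm:
  steps:
    - {"slide": [0, 0, 0.05], "twist": 0, "claw": 0.9}
    - {"slide": [0, 0, 0.08], "twist": 0, "claw": 0.9}
    - {"slide": [0, 0, 0.09], "twist": 0, "claw": 0.9}
    - {"slide": [0, 0, 0.09], "twist": 0, "claw": 0.6}
    - {"slide": [0, 0, 0.09], "twist": 0, "claw": 0.35}
    - {"slide": [0, 0, 0.09], "twist": 0, "claw": -1}
    - {"slide": [0, 0, 0.09], "twist": 0, "claw": -1}
    - {"slide": [0, 0, 0.09], "twist": 0, "claw": -1}
    - {"slide": [0, 0, 0.05], "twist": 0, "claw": -1}
    - {"slide": [0.005, -0.02, 0.05], "twist": 0, "claw": -1}
    - {"slide": [0.015, -0.045, 0.05], "twist": -0.5, "claw": -1}
    - {"slide": [0.022, -0.07, 0.05], "twist": -0.5, "claw": -1}
    - {"slide": [0.0267, -0.0815, 0.05], "twist": -0.5, "claw": -1}
    - {"slide": [0.0267, -0.0815, 0.065], "twist": -0.5, "claw": -1}
    - {"slide": [0.0267, -0.0815, 0.074], "twist": -0.5, "claw": -1}
    - {"slide": [0.0267, -0.0815, 0.074], "twist": -0.5, "claw": -1}
    - {"slide": [0.0267, -0.0815, 0.074], "twist": -0.5, "claw": -1}
  newtons: 25

```text
t: 41.68
eef_pos: [0.5874, -0.2349, 0.0413]
tool_rot: [[0.147, -0.989, -0.0], [-0.989, -0.147, 0.0], [-0.0, 0.0, -1.0]]
contact_force: [0.4, 0.8, -5.0]
grip_width: 0.0557
finger_force: 30.6
```

```bash
python3 - <<'E'
from h import *
s,R=state()
im,d=arm.get_image('scene'); im2,d2=arm.get_image('side'); np.savez('s3.npz',im=im,d=d,im2=im2,d2=d2)
u,v=proj('scene',[0.59,-0.235,0.04]).astype(int); u2,v2=proj('side',[0.59,-0.235,0.04]).astype(int)
a=cv2.resize(im[v-35:v+35,u-40:u+40],(400,350),interpolation=cv2.INTER_CUBIC);b=cv2.resize(im2[v2-35:v2+35,u2-40:u2+40],(400,350),interpolation=cv2.INTER_CUBIC)
cv2.imwrite('pics/p1.png',np.hstack([a,b])[...,::-1])
C=cloud('scene',d)
# housing side faces +x (square/round) and mount top rim
for n,D,I in (('scene',d,im),('side',d2,im2)):
    C=cloud(n,D)
    m=(C[...,2]>.008)&(C[...,2]<.0145)&(D>0)&(abs(C[...,0]-.59)<.045)&(abs(C[...,1]+.2354)<.045); print('mount',n,cv2.minAreaRect((C[m][:,:2]*1000).astype(np.float32)),m.sum())
E
```

```text
t 41.67 tcp [ 0.5874 -0.2349  0.0413] psi -171.53 tilt [-0.0001  0.    ] F [ 0.4155  0.8143 -5.0444] w 0.05570276938484381 ff 30.61212122440338 q6 2.43
mount scene ((592.3270263671875, -235.61981201171875), (64.3103256225586, 63.795833587646484), 8.935441017150879) 197
mount side ((590.287353515625, -224.02723693847656), (61.56864929199219, 46.88436508178711), 8.671137809753418) 83
```

View pics/p1.png

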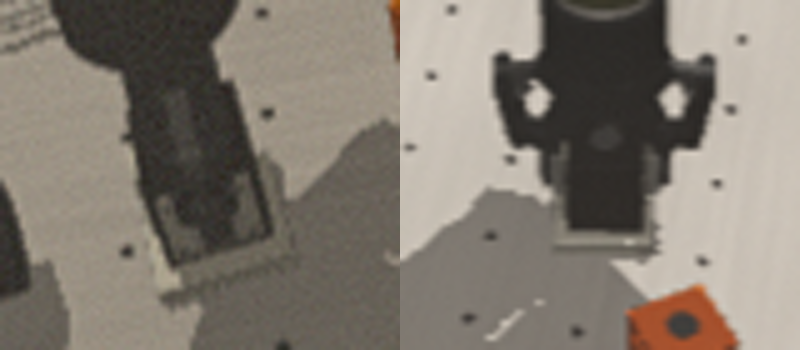

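step_arm:
  steps:
    - {"slide": [0, 0, 0.002], "twist": 0, "claw": -1}
    - {"slide": [0, 0, 0.0035], "twist": 0, "claw": -1}
    - {"slide": [0, 0, 0.0035], "twist": 0, "claw": -1}
    - {"slide": [0, 0, 0.0035], "twist": 0, "claw": 0.32}
    - {"slide": [0, 0, 0.0035], "twist": 0, "claw": 0.325}
    - {"slide": [0, 0, 0.0035], "twist": 0, "claw": 0.33}
    - {"slide": [0, 0, 0.0035], "twist": 0, "claw": 0.4}
    - {"slide": [0, 0, 0.0035], "twist": 0, "claw": 0.6}
    - {"slide": [0, 0, 0.0035], "twist": 0, "claw": 0.8}
    - {"slide": [0, 0, -0.02], "twist": 0, "claw": 0.9}
    - {"slide": [0, 0, -0.06], "twist": 0, "claw": 0.9}
    - {"slide": [0, 0, -0.1], "twist": 0, "claw": 0.9}
    - {"slide": [0, 0, -0.1], "twist": 0, "claw": 0.9}
  newtons: 20

```text
t: 43.4
eef_pos: [0.5888, -0.2355, 0.1446]
tool_rot: [[0.147, -0.989, 0.005], [-0.989, -0.147, -0.003], [0.004, -0.005, -1.0]]
contact_force: [-0.3, -0.0, 0.1]
grip_width: 0.0811
finger_force: 0.0
```

```bash
python3 - <<'E'
from h import *
s,R=state(); p=np.array(s['eef_pos'])
im,d,C=top('wrist',p,zr=(.064,.08)); cv2.imwrite('pics/w4.png',im[...,::-1])
m=(C[...,2]>.007)&(C[...,2]<.018)&(d>0)&(abs(C[...,0]-.59)<.05)&(abs(C[...,1]+.2354)<.05)&(im.mean(-1)>60)
print('mount wrist',cv2.minAreaRect((C[m][:,:2]*1000).astype(np.float32)),m.sum())
im,d,C=top('scene',p,zr=(.064,.08))
m=(C[...,2]>.008)&(C[...,2]<.0145)&(d>0)&(abs(C[...,0]-.59)<.045)&(abs(C[...,1]+.2354)<.045); print('mount scene',cv2.minAreaRect((C[m][:,:2]*1000).astype(np.float32)),m.sum())
E
```

```text
t 43.4 tcp [ 0.5888 -0.2355  0.1446] psi -171.52 tilt [ 0.0053 -0.0034] F [-0.3113 -0.011   0.1377] w 0.08111815627970712 ff 0.0 q6 2.43
wrist top ((585.7301635742188, -235.770263671875), (50.09364700317383, 50.91919708251953), 9.598203659057617) 4515 0.06982980435642051
mount wrist ((590.25146484375, -257.33935546875), (64.2585220336914, 21.66407585144043), 8.403748512268066) 778
scene top ((588.3331298828125, -236.76495361328125), (54.636016845703125, 52.52412796020508), 9.022401809692383) 385 0.07018131338076085
mount scene ((591.9389038085938, -235.546142578125), (65.08534240722656, 63.58475875854492), 7.974705219268799) 191
```

View pics/w4.png

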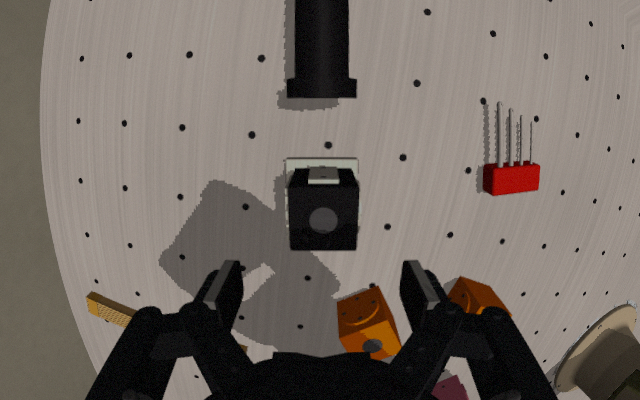

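step_arm:
  steps:
    - {"slide": [0, 0, 0.05], "twist": 0, "claw": 0.9}
    - {"slide": [0, 0, 0.09], "twist": 0, "claw": 0.9}
    - {"slide": [0, 0, 0.103], "twist": 0, "claw": 0.9}
    - {"slide": [0, 0, 0.103], "twist": 0, "claw": 0.6}
    - {"slide": [0, 0, 0.103], "twist": 0, "claw": 0.35}
    - {"slide": [0, 0, 0.103], "twist": 0, "claw": -1}
    - {"slide": [0, 0, 0.103], "twist": 0, "claw": -1}
    - {"slide": [0, 0, 0.103], "twist": 0, "claw": -1}
    - {"slide": [0, 0, 0.097], "twist": 0, "claw": -1}
    - {"slide": [0, -0.002, 0.097], "twist": 0.6, "claw": -1}
    - {"slide": [0, -0.002, 0.097], "twist": 0.6, "claw": -1}
    - {"slide": [0, -0.002, 0.101], "twist": 0.6, "claw": -1}
    - {"slide": [0, -0.002, 0.1035], "twist": 0.6, "claw": -1}
    - {"slide": [0, -0.002, 0.1035], "twist": 0.6, "claw": -1}
    - {"slide": [0, -0.002, 0.1035], "twist": 0.6, "claw": 0.32}
    - {"slide": [0, -0.002, 0.1035], "twist": 0.6, "claw": 0.325}
    - {"slide": [0, -0.002, 0.1035], "twist": 0.6, "claw": 0.33}
    - {"slide": [0, -0.002, 0.1035], "twist": 0.6, "claw": 0.4}
    - {"slide": [0, -0.002, 0.1035], "twist": 0.6, "claw": 0.6}
    - {"slide": [0, -0.002, 0.1035], "twist": 0.6, "claw": 0.8}
  newtons: 20

```text
t: 46.0
eef_pos: [0.5896, -0.2345, 0.0377]
tool_rot: [[0.137, -0.991, -0.0], [-0.991, -0.137, 0.0], [-0.0, 0.0, -1.0]]
contact_force: [-0.0, -0.3, 0.6]
grip_width: 0.0767
finger_force: 0.0
```

step_arm:
  steps:
    - {"slide": [0, 0, -0.02], "twist": 0, "claw": 0.9}
    - {"slide": [0, 0, -0.06], "twist": 0, "claw": 0.9}
    - {"slide": [0, 0, -0.105], "twist": 0, "claw": 0.9}
    - {"slide": [0, 0, -0.105], "twist": 0, "claw": 0.9}
    - {"slide": [0, 0, -0.105], "twist": 0, "claw": 0.9}

```text
t: 46.62
eef_pos: [0.5894, -0.2344, 0.1428]
tool_rot: [[0.137, -0.991, -0.0], [-0.991, -0.137, 0.0], [-0.0, 0.0, -1.0]]
contact_force: [-0.1, -0.7, -0.7]
grip_width: 0.0812
finger_force: 0.0
```

```bash
python3 - <<'E'
from h import *
s,R=state(); p=np.array(s['eef_pos'])
im,d,C=top('wrist',p,zr=(.064,.08))
m=(C[...,2]>.007)&(C[...,2]<.018)&(d>0)&(abs(C[...,0]-.59)<.05)&(abs(C[...,1]+.2354)<.05)&(im.mean(-1)>60)
print('mount strip wrist',cv2.minAreaRect((C[m][:,:2]*1000).astype(np.float32)),m.sum())
im,d,C=top('scene',p,zr=(.064,.08))
m=(C[...,2]>.008)&(C[...,2]<.0145)&(d>0)&(abs(C[...,0]-.59)<.045)&(abs(C[...,1]+.2354)<.045); print('mount scene',cv2.minAreaRect((C[m][:,:2]*1000).astype(np.float32)),m.sum())
lenscheck(im,d,'scene')
for th in ('hex_keys','folding_rule','screw_jar'):
    for o in arm.silhouettes(th,'scene')[:1]: print(th,o['uv'],np.median(C[o['pixels']&(d>0)],0))
E
```

```text
t 46.62 tcp [ 0.5894 -0.2344  0.1428] psi -172.12 tilt [-0.0001  0.0001] F [-0.1458 -0.7174 -0.7231] w 0.08115115052980507 ff 0.0 q6 2.44
wrist top ((588.676025390625, -237.0068817138672), (50.5782356262207, 53.26298522949219), 8.067619323730469) 4759 0.0713759261968952
mount strip wrist ((591.2195434570312, -258.857666015625), (63.674800872802734, 20.415945053100586), 7.221770763397217) 838
scene top ((591.7537231445312, -235.8715057373047), (51.69085693359375, 52.208595275878906), 7.938113689422607) 389 0.070106214870211
mount scene ((592.3282470703125, -235.48890686035156), (63.774574279785156, 63.52311325073242), 9.217945098876953) 173
block centre [0.6682 0.2868 0.2693] ext [0.0417 0.0539 0.0039]
hex_keys [183.2, 226.8] [ 0.4253 -0.3239  0.0171]
folding_rule [325.3, 329.4] [ 0.7922 -0.0232  0.0145]
screw_jar [407.8, 176.6] [0.3808 0.3226 0.0362]
```

```bash
python3 - <<'E'
from h import *
def red(im):
    i=im.astype(int); m=(i[...,0]>90)&(i[...,1]<50)&(i[...,2]<50); m[:180]=0; m[260:]=0; m[:,:150]=0; m[:,230:]=0; y,x=np.nonzero(m); return x.mean(),y.mean(),len(x)
im,d=arm.get_image('scene'); print(red(np.load('scene0.npz')['im']),red(np.load('s3.npz')['im']),red(im))
E
```

```text
(np.float64(197.0), np.float64(217.2173913043478), 69) (np.float64(nan), np.float64(nan), 0) (np.float64(nan), np.float64(nan), 0)<stdin>:3: RuntimeWarning: Mean of empty slice.
  ret = ret.dtype.type(ret / rcount)
```

step_arm:
  steps:
    - {"slide": [0, 0, -0.06], "twist": 0, "claw": 0.9}
    - {"slide": [-0.05, 0, -0.1], "twist": 0, "claw": 0.9}
    - {"slide": [-0.1, 0, -0.1], "twist": 0, "claw": 0.9}
    - {"slide": [-0.15, 0.02, -0.1], "twist": 0, "claw": 0.9}
    - {"slide": [-0.2, 0.04, -0.1], "twist": 0, "claw": 0.9}
    - {"slide": [-0.25, 0.05, -0.1], "twist": 0, "claw": 0.9}
    - {"slide": [-0.28, 0.05, -0.1], "twist": 0, "claw": 0.9}
    - {"slide": [-0.28, 0.05, -0.1], "twist": 0, "claw": 0.9}

```text
t: 47.92
eef_pos: [0.5013, 0.0375, 0.2428]
tool_rot: [[0.14, -0.99, -0.0], [-0.99, -0.14, 0.0], [-0.0, 0.0, -1.0]]
contact_force: [0.6, 0.5, 0.4]
grip_width: 0.0808
finger_force: 0.0
```

```bash
python3 - <<'E'
from h import *
state()
def red(im):
    i=im.astype(int); m=(i[...,0]>90)&(i[...,1]<50)&(i[...,2]<50); m[:180]=0; m[260:]=0; m[:,:150]=0; m[:,230:]=0; y,x=np.nonzero(m); return x.mean(),y.mean(),len(x)
im,d=arm.get_image('scene'); print(red(np.load('scene0.npz')['im']),red(im))
C=cloud('scene',d)
print([o['uv'] for o in arm.silhouettes('narrow_plate','scene')][:3])
cv2.imwrite('pics/end.png',cv2.resize(im,(800,500))[...,::-1])
E
```

```text
t 47.92 tcp [0.5013 0.0375 0.2428] psi -171.97 tilt [-0.      0.0002] F [0.6086 0.547  0.3784] w 0.08082308946932322 ff 0.0 q6 2.84
(np.float64(197.0), np.float64(217.2173913043478), 69) (np.float64(196.68852459016392), np.float64(218.18032786885246), 61)
[[278.2, 241.1], [306.8, 189.1]]
```

View pics/end.png

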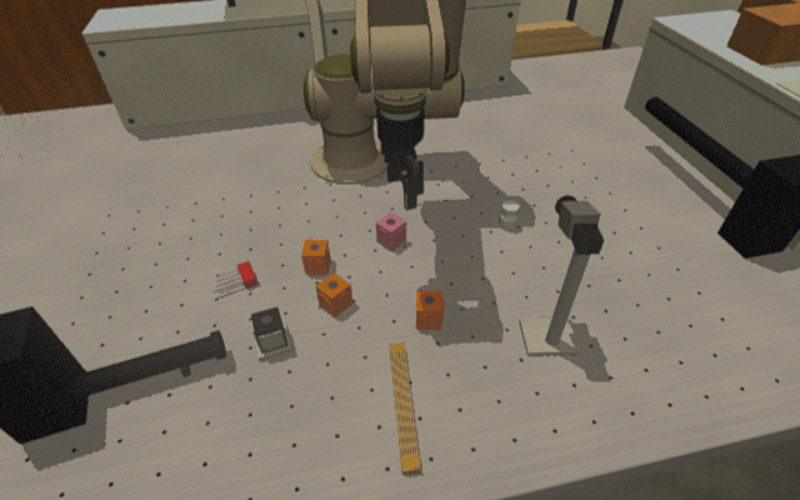

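The housing stands centred on the mount at (270,330). The hex keys, rule, jar, look-alikes and camera are where they were.

```bash
python3 -c "
from plant import arm
print(arm.close_job())"
```

```text
the job is handed in; nothing more can be done
None
```

I showed the round, square and narrow plates at the focus in that order, each about 1 mm off centre, within 2° of square-on and held over 1.5 s; the housing then went upright on the mount, narrow plate to the beam tube, within about 1 mm and 1–2° of square by the cameras. I let go and handed the job in at 48 s. The tool can't tilt, so I tilted the housing by leaning it on the mount edge, and it rocked about 15° onto its edge or base each time I eased the grip.

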